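Gauge hot-air nozzles on a fit pin and sort them

ROBOT

A 6-joint arm with a two-finger parallel gripper is mounted at the origin on the work surface. World frame = base frame: x ahead of the robot, y to its left, z up, the work surface at z = 0. Lengths are in m, angles in rad, forces in N, time in s.
With the tool pointing down it reaches from about 0.3 to 0.875 m from the base axis. Payload 6.4 kg.
Tool frame: the origin (TCP) lies midway between the tips of the shut fingers; the grasp point (between the pads) lies 19 mm behind it; z points along the fingers, y is the direction in which the jaws open and shut (so a half turn about z gives the same grasp; the last joint's range is limited). The gripper opens to 88 mm and grips with 3 to 60 N. Pads are 18 mm wide; open, the fingers measure 123 mm over their backs; the gripper's body (75 mm by 187 mm) begins 45 mm behind the grasp point.
Start: joints at [0.961, 0.181, 1.607, -0, 1.354, -0.206], TCP at [0.226, 0.529, 0.239] pointing down, gripper open.
Joint ranges: [-2.99, 2.99], [-0.89, 2.07], [0.3, 2.58], [-1.14, 4.28], [0, 2.63], [-3.12, 3.12]. Speed limits (rad/s): [2.57, 2.57, 3.01, 3.14, 3.14, 3.14].

INTERFACE

Orientations are given as a 3x3 rotation matrix whose columns are the frame's x, y, z axes.
In Python, from cell import robot gives the robot as it stands.
- The arm moves only by the tool arm_command, never from a script. Its argument "commands" is one flat list of numbers, 6 for each row, row after row: the shift along the tool's x, y, z in m, then the turn, a rotation vector about the tool's x, y, z in rad. In form: [tx, ty, tz, rx, ry, rz, tx, ty, tz, rx, ry, rz, ...]. A call has 1 to 20 rows; each row is the pose to reach, as a shift and turn from the pose commanded when the call began, along the tool's axes at that moment; what a row does not reach only later rows make up. A row lasts 1/10 s, in which the tool goes at most 50 mm and 8.59 degrees, less where a joint would pass 70% of its speed; a pose out of reach is approached as far as the arm can. A call with a gripper value outside its range is refused whole. "fingers" is the closure in counts, from 0 (fully open) to 255 (shut), set as the call begins (left out, the last holds). The fingers move at their own pace and stop on an object; the grip force is fixed at half the most. Time passes only in rows, so rows that repeat a pose let the fingers close. It gives the time, the measured TCP pose, the force and the opening at its end, in the units of the state.
- robot.read_state(): the state, without advancing time (a new reading comes with each control period).
- robot.read_camera(name): name is "scene" or "top" or "wrist"; returns (picture, depth): 400x640x3 uint8, red, green, blue; 400x640 float32, m along the optical axis (not along the pixel's ray), 0 where there is no reading.
- robot.camera_params(name): a dict with "fx", "fy", "cx", "cy" (pixels), "position" and "orientation" of the camera in the world. Camera axes: x right, y up, looking along -z (the intrinsics and any distortion apply to the point x, -y, -z); pixel columns grow to the right and rows downward; lengths in m; the calibration is good to about 2 mm. A picture is of the moment at which its call begins: read the wrist's pose just before it. camera_params takes no time and is no camera call; for the wrist camera it gives the pose at the moment of the call.
- robot.close_job(): hands the job in, once; it reports no verdict.
The state is a dict: "clock": time; "q": joint angles; "joint_vel": joint speeds; "joint_efforts": joint torques, N m; "tool_pos": TCP position; "orientation": TCP orientation; "wrist_force": force on the tool from outside, world axes, zero at the start; "moment": the same for the moment, N m; "width": finger opening in m.
Only numpy, scipy, OpenCV 4.12 (cv2) and the standard library are available. Lean on these libraries where they do the work, as an engineer would, in place of code of your own. Each camera call takes 0.05 s, during which the arm holds its last target.

TASK

Try the row of hot-air nozzles on the brass gauge pin one after another, starting with the one at the robot's left end and working to the right: one that slides fully home must be let go there with its spout pointing at the yellow mark and then be stood upright on the green board, while one that sticks on the pin's cone must not be forced and goes into the red tray. Leave the jars and the hot-air gun where they are.

Things in the scene. Friction and masses are not known exactly. Their poses are not given: they have to be found in the camera images.
- nozzle_1a: Hot-air nozzle of row place 1 (it or its look-alike, never both), open end down: collar, diameter 40 mm (foot rim: 52 mm, 6 mm high), closed on top, bore 44 mm deep; on top a flat copper spout 18 mm wide, 46-60 mm above the underside. Origin on the axis at the underside; z up; +x where the spout points, its mouth 36 mm from the axis. Grip it above the rim, fingers closing along y.
- nozzle_1b: Hot-air nozzle of row place 1 (it or its look-alike, never both); outwardly the same as nozzle_1a, with the same axes. Its fit is unknown until tried.
- nozzle_2a: Hot-air nozzle of row place 2 (always there); outwardly the same as nozzle_1a, with the same axes. Its fit is unknown until tried.
- nozzle_3a: Hot-air nozzle of row place 3 (it or its look-alike, never both); outwardly the same as nozzle_1a, with the same axes. Its fit is unknown until tried.
- nozzle_3b: Hot-air nozzle of row place 3 (it or its look-alike, never both); outwardly the same as nozzle_1a, with the same axes. Its fit is unknown until tried.
- nozzle_4a: Hot-air nozzle of row place 4 (it or its look-alike, never both, or neither); outwardly the same as nozzle_1a, with the same axes. Its fit is unknown until tried.
- nozzle_4b: Hot-air nozzle of row place 4 (it or its look-alike, never both, or neither); outwardly the same as nozzle_1a, with the same axes. Its fit is unknown until tried.
- nozzle_5a: Hot-air nozzle of row place 5 (it or its look-alike, never both, or neither); outwardly the same as nozzle_1a, with the same axes. Its fit is unknown until tried.
- nozzle_5b: Hot-air nozzle of row place 5 (it or its look-alike, never both, or neither); outwardly the same as nozzle_1a, with the same axes. Its fit is unknown until tried.
- mat: Cork mat, 120 x 440 x 2 mm, fixed; origin at the centre of its underside, y along its length. The nozzles stand in one row along y, 85 mm apart: place 1 at y = +170 mm (the robot's left), then 2, 3, 4, and place 5 at y = -170 mm; each within 12 mm in x and 5 mm in y.
- gauge: Fit gauge, fixed: round dark base, diameter 84, height 15 mm, with an upright brass pin 40 mm tall: 30 mm thick for 18 mm, then a 6 mm cone to a lead 24 mm thick, 11 mm long, and a tapered nose. A fitting nozzle comes to rest on the base; a tight one stops about 21 mm higher, on the cone. Origin at the centre of the underside, z up, +x towards the yellow mark on the base.
- home (a point): Point on the pin's axis at the height of the base's top (15 mm above the gauge's origin): the origin of a nozzle that is fully home lies here.
- mark (a point): The yellow mark at the rim of the gauge's base: 45 mm from the pin's axis, at the height of the base's top.
- board: Green board for nozzles that fit, 170 (x) x 250 (y) x 2 mm, fixed; origin at the centre of its underside. Its place and the tray's may be exchanged.
- tray: Red open tray for tight nozzles, 200 x 200 x 25 mm, walls 4 mm, floor about 4 mm thick, fixed; origin at the centre of its underside.
- jar_open: Bystander: amber glass candle jar filled with white wax, 76 mm in diameter, 84 mm high, with a wick; origin at the centre of its underside.
- jar_lidded: Bystander: amber glass candle jar with a gold lid, 76 mm in diameter, 90 mm high; origin at the centre of its underside.
- hot_air_gun: Bystander: yellow hot-air gun lying on its side, about 210 x 180 x 69 mm; origin under the middle of its barrel, which lies along x; its handle points to +y.
Mind the look-alikes: they are no part of the job. What is shaped like the nozzle_4a but blue is not meant.

How it is judged:
On the way, in this order (a step that is already met when the one before it is completed fails the run):
1. nozzle 1 tried on the pin: if it fits, fully home, released, spout pointing at the yellow mark within about 15 degrees; if tight, resting upright on the cone (angle between each of nozzle_1a, nozzle_1b's own z axis and vertical below 0.2 rad and horizontal distance between nozzle_1a and home below 0.005 m and z of nozzle_1a in the frame of home below 0.004 m and x of mark in the frame of nozzle_1a above 0.03 m and y of mark in the frame of nozzle_1a between -0.012 and 0.012 m and contact force between nozzle_1a and the fingers below 0.3 N and horizontal distance between nozzle_1b and home below 0.008 m and z of nozzle_1b in the frame of home between 0.012 and 0.028 m and contact force between nozzle_1b and gauge above 0.3 N), for 0.2 s.
2. nozzle 2 tried on the pin: if it fits, fully home, released, spout pointing at the yellow mark within about 15 degrees; if tight, resting upright on the cone (angle between nozzle_2a's own z axis and vertical below 0.2 rad and horizontal distance between nozzle_2a and home below 0.005 m and z of nozzle_2a in the frame of home below 0.004 m and x of mark in the frame of nozzle_2a above 0.03 m and y of mark in the frame of nozzle_2a between -0.012 and 0.012 m and contact force between nozzle_2a and the fingers below 0.3 N), for 0.2 s.
3. nozzle 3 tried on the pin: if it fits, fully home, released, spout pointing at the yellow mark within about 15 degrees; if tight, resting upright on the cone (angle between each of nozzle_3a, nozzle_3b's own z axis and vertical below 0.2 rad and horizontal distance between nozzle_3a and home below 0.008 m and z of nozzle_3a in the frame of home between 0.012 and 0.028 m and contact force between nozzle_3a and gauge above 0.3 N and horizontal distance between nozzle_3b and home below 0.005 m and z of nozzle_3b in the frame of home below 0.004 m and x of mark in the frame of nozzle_3b above 0.03 m and y of mark in the frame of nozzle_3b between -0.012 and 0.012 m and contact force between nozzle_3b and the fingers below 0.3 N), for 0.2 s.
4. nozzle 4 tried on the pin: if it fits, fully home, released, spout pointing at the yellow mark within about 15 degrees; if tight, resting upright on the cone (angle between each of nozzle_4a, nozzle_4b's own z axis and vertical below 0.2 rad and horizontal distance between nozzle_4a and home below 0.005 m and z of nozzle_4a in the frame of home below 0.004 m and x of mark in the frame of nozzle_4a above 0.03 m and y of mark in the frame of nozzle_4a between -0.012 and 0.012 m and contact force between nozzle_4a and the fingers below 0.3 N and horizontal distance between nozzle_4b and home below 0.008 m and z of nozzle_4b in the frame of home between 0.012 and 0.028 m and contact force between nozzle_4b and gauge above 0.3 N), for 0.2 s.
5. nozzle 5 tried on the pin: if it fits, fully home, released, spout pointing at the yellow mark within about 15 degrees; if tight, resting upright on the cone (angle between each of nozzle_5a, nozzle_5b's own z axis and vertical below 0.2 rad and horizontal distance between nozzle_5a and home below 0.008 m and z of nozzle_5a in the frame of home between 0.012 and 0.028 m and contact force between nozzle_5a and gauge above 0.3 N and horizontal distance between nozzle_5b and home below 0.005 m and z of nozzle_5b in the frame of home below 0.004 m and x of mark in the frame of nozzle_5b above 0.03 m and y of mark in the frame of nozzle_5b between -0.012 and 0.012 m and contact force between nozzle_5b and the fingers below 0.3 N), for 0.2 s.
At the end, for the whole second after the job is handed in: Every nozzle that fits stands upright (within about 8 degrees) on the green board with its axis inside the board's edges, every tight nozzle lies or stands on the floor of the red tray, all at rest (x of nozzle_1a in the frame of board between -0.085 and 0.085 m and y of nozzle_1a in the frame of board between -0.125 and 0.125 m and z of each of nozzle_1a, nozzle_2a, nozzle_3b, nozzle_4a, nozzle_5b in the frame of board below 0.012 m and linear speed of each of nozzle_1a, nozzle_2a, nozzle_3b, nozzle_4a, nozzle_5b, nozzle_1b, nozzle_3a, nozzle_4b, nozzle_5a below 0.03 m/s and angle between each of nozzle_1a, nozzle_2a, nozzle_3b, nozzle_4a, nozzle_5b's own z axis and vertical below 0.15 rad and x of nozzle_2a in the frame of board between -0.085 and 0.085 m and y of nozzle_2a in the frame of board between -0.125 and 0.125 m and x of nozzle_3b in the frame of board between -0.085 and 0.085 m and y of nozzle_3b in the frame of board between -0.125 and 0.125 m and x of nozzle_4a in the frame of board between -0.085 and 0.085 m and y of nozzle_4a in the frame of board between -0.125 and 0.125 m and x of nozzle_5b in the frame of board between -0.085 and 0.085 m and y of nozzle_5b in the frame of board between -0.125 and 0.125 m and x of nozzle_1b in the frame of tray between -0.09 and 0.09 m and y of nozzle_1b in the frame of tray between -0.09 and 0.09 m and z of each of nozzle_1b, nozzle_3a, nozzle_4b, nozzle_5a in the frame of tray below 0.04 m and x of nozzle_3a in the frame of tray between -0.09 and 0.09 m and y of nozzle_3a in the frame of tray between -0.09 and 0.09 m and x of nozzle_4b in the frame of tray between -0.09 and 0.09 m and y of nozzle_4b in the frame of tray between -0.09 and 0.09 m and x of nozzle_5a in the frame of tray between -0.09 and 0.09 m and y of nozzle_5a in the frame of tray between -0.09 and 0.09 m); the robot touches nothing.
It fails at once if a bystander (jar or hot-air gun) is shifted by more than 30 mm (distance of any of jar_open, jar_lidded, hot_air_gun from where it was at the start of the episode above 0.03 m).
It fails at once if a jar is knocked over (angle between any of jar_open, jar_lidded's own z axis and vertical above 0.5 rad).
It fails at once if a tight nozzle is forced onto the pin (over 45 N) (contact force between any of nozzle_1b, nozzle_3a, nozzle_4b, nozzle_5a and gauge above 45 N).
Of nozzle_1a, nozzle_1b only 1 to 1 are there at a start; the rules pass over those that are not, and their reading is None.
Of nozzle_3a, nozzle_3b only 1 to 1 are there at a start; the rules pass over those that are not, and their reading is None.
Of nozzle_4a, nozzle_4b only 1 to 1 are there at a start; the rules pass over those that are not, and their reading is None.
Of nozzle_5a, nozzle_5b only 1 to 1 are there at a start; the rules pass over those that are not, and their reading is None.
Of nozzle_4a, nozzle_4b, nozzle_5a, nozzle_5b only 2 to 4 are there at a start; the rules pass over those that are not, and their reading is None.
At some moment in a run one of nozzle_1a, nozzle_1b, nozzle_2a, nozzle_3a, nozzle_3b, nozzle_4a, nozzle_4b, nozzle_5a, nozzle_5b may be knocked a few centimetres aside while the robot is not near it.
It also fails if it takes over 210 s, if anything falls off the work surface, if the arm or the gripper's body presses on something with over 40 N, if the wrist force passes 120 N, or if a joint passes its speed limit or range.

## Working session

There is one attempt and no reset: what is moved stays moved. The work goes in short steps, Python scripts to look and compute and a tool call to move; the robot and the scene stay as the last step left them, time stands still between calls to the robot, and variables do not carry over. Pictures are saved under pics/ and viewed, and the job is handed in when it is done.

Besides the shell and the picture viewer there is one more tool, called after "Call:" in YAML: its name, and indented under it one key for each argument. arm_command: Moves the arm, as the interface text tells. Its arguments: {"type":"object","properties":{"commands":{"type":"array"},"fingers":{"type":"number"}},"required":["commands"]}

```bash
ls; mkdir -p pics
python3 - <<'E'
from cell import robot
import cv2,numpy as np
s=robot.read_state(); print({k:np.round(v,3).tolist() for k,v in s.items()})
for n in ["scene","top"]:
    p,d=robot.read_camera(n); cv2.imwrite(f"pics/{n}0.png",p[:,:,::-1]); np.save(f"pics/{n}0.npy",d)
    print(n,{k:np.round(v,4).tolist() if not isinstance(v,str) else v for k,v in robot.camera_params(n).items()})
print(robot.camera_params("wrist"))
E
```

```text
pics
{'clock': 0.0, 'q': [0.961, 0.182, 1.608, -0.0, 1.354, -0.206], 'joint_vel': [0.001, -0.001, 0.001, 0.0, -0.001, 0.001], 'joint_efforts': [-0.001, -43.388, -34.184, 0.07, 0.039, -0.0], 'tool_pos': [0.226, 0.528, 0.238], 'orientation': [[-0.92, 0.393, -0.001], [0.393, 0.92, -0.001], [0.0, -0.002, -1.0]], 'wrist_force': [-0.281, 0.296, -0.328], 'moment': [-0.013, 0.046, -0.025], 'width': 0.088}
scene {'fx': 431.8541, 'fy': 431.8541, 'cx': 320.3466, 'cy': 195.4553, 'position': [1.2059, 0.3351, 0.9898], 'orientation': [[-0.4681, -0.7111, 0.5246], [0.8837, -0.3749, 0.2803], [-0.0027, 0.5948, 0.8039]]}
top {'fx': 454.6399, 'fy': 454.6399, 'cx': 323.3303, 'cy': 207.9259, 'position': [0.5184, -0.0093, 1.1381], 'orientation': [[-0.0161, 0.9964, -0.0838], [-0.9996, -0.018, -0.0217], [-0.0231, 0.0834, 0.9963]]}
{'fx': 286.6708032375106, 'fy': 286.6708032375106, 'cx': 318.9483543956837, 'cy': 201.97814389715532, 'position': array([0.16419802, 0.55537055, 0.38338482]), 'orientation': array([[ 0.39319343, -0.88750875, -0.24026476],
       [ 0.91945507,  0.37920745,  0.1039427 ],
       [-0.00113987, -0.26178224,  0.96512629]])}
```

View pics/scene0.png

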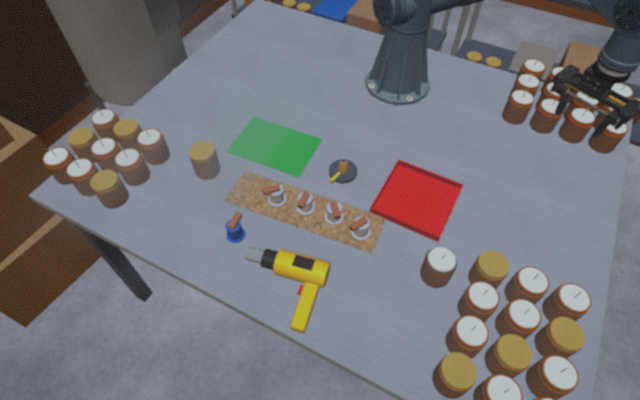

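View pics/top0.png

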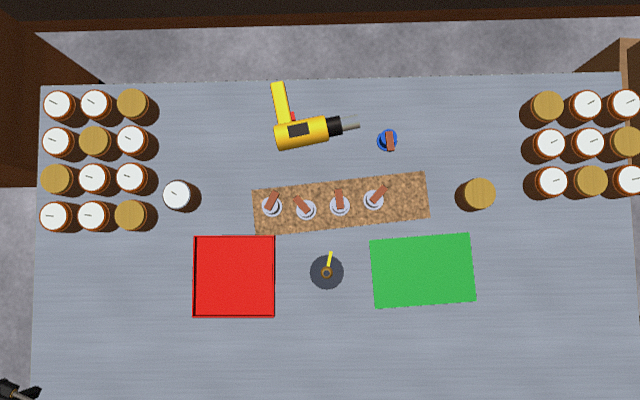

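```bash
cat > h.py <<'E'
import numpy as np,cv2
from scipy.spatial.transform import Rotation as R
from cell import robot
def ray(P,uv):
    uv=np.atleast_2d(uv).astype(float)
    d=np.c_[(uv[:,0]-P['cx'])/P['fx'],-(uv[:,1]-P['cy'])/P['fy'],-np.ones(len(uv))]
    d=d@np.array(P['orientation']).T
    return np.array(P['position']),d
def onplane(P,uv,z):
    o,d=ray(P,uv); t=(z-o[2])/d[:,2]; return o+t[:,None]*d
def tri(P1,uv1,P2,uv2):
    o1,d1=ray(P1,uv1);o2,d2=ray(P2,uv2);d1=d1[0];d2=d2[0]
    A=np.c_[d1,-d2];t=np.linalg.lstsq(A,o2-o1,rcond=None)[0]
    a=o1+t[0]*d1;b=o2+t[1]*d2
    return (a+b)/2,np.linalg.norm(a-b)
def proj(P,X):
    c=(np.atleast_2d(X)-P['position'])@np.array(P['orientation'])
    return np.c_[P['cx']+P['fx']*c[:,0]/-c[:,2],P['cy']-P['fy']*c[:,1]/-c[:,2]]
def shot(name,fn):
    P=robot.camera_params(name);p,d=robot.read_camera(name)
    cv2.imwrite(f"pics/{fn}.png",p[:,:,::-1]);np.savez(f"pics/{fn}.npz",d=d,**P);return P,p,d
def load(fn):
    z=dict(np.load(f"pics/{fn}.npz"));d=z.pop('d');return z,cv2.imread(f"pics/{fn}.png")[:,:,::-1].copy(),d
def hsv(p): return cv2.cvtColor(p,cv2.COLOR_RGB2HSV)
def blobs(m,amin=20):
    n,l,s,c=cv2.connectedComponentsWithStats(m.astype(np.uint8))
    return [(s[i],c[i],l==i) for i in range(1,n) if s[i,4]>=amin]
# tool pointing down with yaw a of the tool x axis: x=(cos,sin,0), y=(sin,-cos,0), z=-Z
def down(a): return np.array([[np.cos(a),np.sin(a),0],[np.sin(a),-np.cos(a),0],[0,0,-1]])
def go(pos,a):
    s=robot.read_state();M=np.array(s['orientation']);t=M.T@(np.array(pos)-s['tool_pos'])
    r=R.from_matrix(M.T@down(a)).as_rotvec()
    print('from',np.round(s['tool_pos'],4),'row',np.round(t,4),np.round(r,4),'t',s['clock'])
E
python3 - <<'E'
from h import *
for n in ['scene','top']:
    P=robot.camera_params(n); np.savez(f"pics/{n}0.npz",d=np.load(f"pics/{n}0.npy"),**P)
P,p,d=load('top0');H=hsv(p)
g=blobs((H[...,0]>45)&(H[...,0]<80)&(H[...,1]>120)&(H[...,2]>60),500)
for s,c,m in g: 
    r=cv2.minAreaRect(np.argwhere(m)[:,::-1].astype(np.float32));print('green',r,onplane(P,r[0],.002),onplane(P,cv2.boxPoints(r),.002)[:,:2].round(3).tolist())
rr=blobs(((H[...,0]<6)|(H[...,0]>174))&(H[...,1]>180)&(H[...,2]>60),500)
for s,c,m in rr:
    r=cv2.minAreaRect(np.argwhere(m)[:,::-1].astype(np.float32));print('red',r,onplane(P,cv2.boxPoints(r),.025)[:,:2].round(3).tolist(),onplane(P,r[0],.025))
for nm,b in (('pin',(326,272)),('mark',(330,252))): print(nm,onplane(P,b,.05 if nm=='pin' else .015))
for c in [(271,206),(306,210),(340,206),(374,201)]: print(onplane(P,c,.01).round(3))
Q,q,e=load('scene0')
cv2.imwrite('pics/crop0.png',np.vstack([cv2.resize(p[170:320,180:490],None,fx=2.5,fy=2.5,interpolation=2)])[:,:,::-1])
cv2.imwrite('pics/crop1.png',cv2.resize(q[140:260,220:420],None,fx=4,fy=4,interpolation=2)[:,:,::-1])
E
```

```text
green ((422.4428405761719, 270.2845764160156), (68.82012176513672, 102.03401184082031), 85.42607879638672) [[ 0.45510937 -0.22668345  0.002     ]] [[0.532, -0.097], [0.548, -0.349], [0.38, -0.355], [0.363, -0.106]]
red ((233.0, 275.5), (81.0, 82.0), 90.0) [[0.551, 0.339], [0.548, 0.137], [0.352, 0.138], [0.355, 0.338]] [[0.45063562 0.23786954 0.025     ]]
pin [[0.45714355 0.01049049 0.05      ]]
mark [[5.03793750e-01 4.81947453e-04 1.50000000e-02]]
[[0.62  0.146 0.01 ]]
[[0.609 0.059 0.01 ]]
[[ 0.617 -0.026  0.01 ]]
[[ 0.628 -0.111  0.01 ]]
```

View pics/crop0.png

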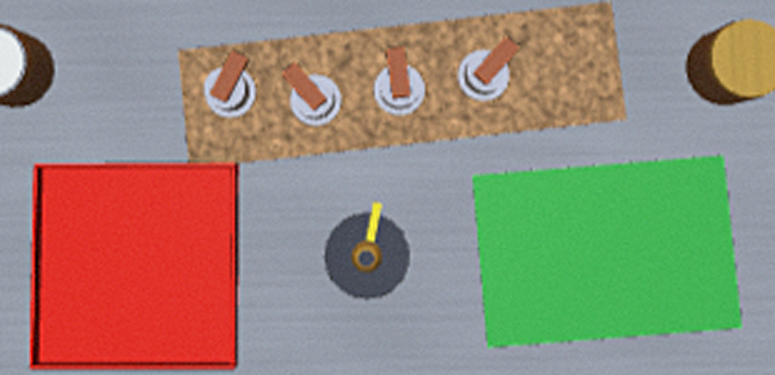

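View pics/crop1.png

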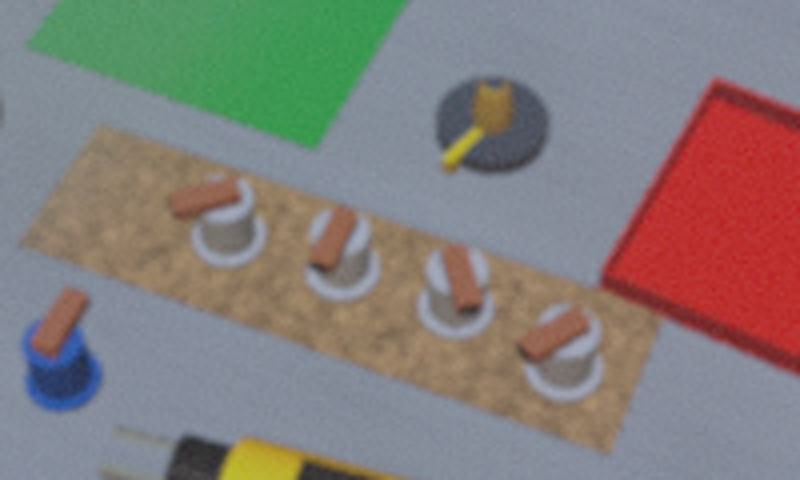

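```bash
python3 -c "
from h import *
go([.52,.10,.21],np.pi)"
```

```text
from [0.2257 0.5284 0.2379] row [-0.439  -0.2782  0.0282] [-0.0014 -0.0006 -0.4038] t 0.1
```

Call:
arm_command:
  commands: [-0.439,-0.278,0.028,-0.001,-0.001,-0.404,-0.439,-0.278,0.028,-0.001,-0.001,-0.404,-0.439,-0.278,0.028,-0.001,-0.001,-0.404,-0.439,-0.278,0.028,-0.001,-0.001,-0.404,-0.439,-0.278,0.028,-0.001,-0.001,-0.404,-0.439,-0.278,0.028,-0.001,-0.001,-0.404,-0.439,-0.278,0.028,-0.001,-0.001,-0.404,-0.439,-0.278,0.028,-0.001,-0.001,-0.404,-0.439,-0.278,0.028,-0.001,-0.001,-0.404,-0.439,-0.278,0.028,-0.001,-0.001,-0.404,-0.439,-0.278,0.028,-0.001,-0.001,-0.404,-0.439,-0.278,0.028,-0.001,-0.001,-0.404,-0.439,-0.278,0.028,-0.001,-0.001,-0.404,-0.439,-0.278,0.028,-0.001,-0.001,-0.404]
  fingers: 70

```text
clock: 1.5
tool_pos: [0.5196, 0.1015, 0.2104]
orientation: [[-1.0, -0.001, 0.0], [-0.001, 1.0, 0.001], [-0.0, 0.001, -1.0]]
wrist_force: [-0.0, 0.3, 0.1]
width: 0.064
```

```bash
python3 -c "
from h import *
shot('wrist','w1')
s=robot.read_state();print(s['tool_pos'],s['width'],s['joint_vel'])
go([.52,-.07,.21],np.pi)"
```

```text
[0.51960458 0.10176603 0.21057848] 0.06356932113014745 [ 0.00706526 -0.00403157 -0.00299499 -0.00316476 -0.00190499 -0.00435408]
from [0.5196 0.1018 0.2106] row [-1.000e-04 -1.718e-01  4.000e-04] [0.0011 0.0006 0.0017] t 1.55
```

View pics/w1.png

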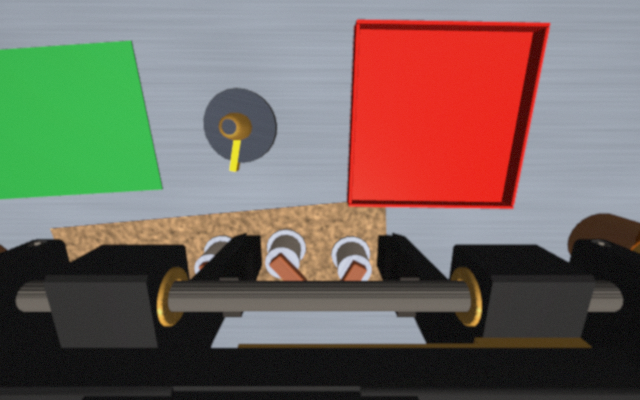

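Call:
arm_command:
  commands: [0,-0.172,0,0,0,0,0,-0.172,0,0,0,0,0,-0.172,0,0,0,0,0,-0.172,0,0,0,0,0,-0.172,0,0,0,0,0,-0.172,0,0,0,0,0,-0.172,0,0,0,0]

```text
clock: 2.25
tool_pos: [0.5203, -0.0695, 0.2106]
orientation: [[-1.0, -0.002, 0.001], [-0.002, 1.0, 0.001], [-0.001, 0.001, -1.0]]
wrist_force: [-0.5, 0.7, -0.1]
width: 0.0638
```

```bash
python3 -c "
from h import *
shot('wrist','w2')
s=robot.read_state();print(s['tool_pos'],s['width'],s['joint_vel'])
go([.64,-.06,.21],np.pi)"
```

```text
[ 0.52034784 -0.06953178  0.21059941] 0.06355872837844645 [ 0.00056253  0.00249461 -0.00016885 -0.00400382  0.00081624 -0.00020537]
from [ 0.5203 -0.0695  0.2106] row [-0.1197  0.0092  0.0007] [0.0011 0.0011 0.0025] t 2.3
```

Call:
arm_command:
  commands: [-0.12,0.01,0,0,0,0,-0.12,0.01,0,0,0,0,-0.12,0.01,0,0,0,0,-0.12,0.01,0,0,0,0,-0.12,0.01,0,0,0,0,-0.12,0.01,0,0,0,0,-0.12,0.01,0,0,0,0]

```text
clock: 3.0
tool_pos: [0.6395, -0.0611, 0.211]
orientation: [[-1.0, -0.0, 0.001], [-0.0, 1.0, 0.001], [-0.001, 0.001, -1.0]]
wrist_force: [0.2, 0.4, -0.0]
width: 0.0645
```

```bash
python3 -c "
from h import *
shot('wrist','w3')
s=robot.read_state();print(s['tool_pos'],s['width'],s['joint_vel'])
go([.64,.1,.21],np.pi)"
```

```text
[ 0.63965707 -0.06125645  0.21116361] 0.06386400166824878 [-0.00306007  0.00294079 -0.00783485  0.00029114  0.00058943  0.0006282 ]
from [ 0.6397 -0.0613  0.2112] row [-0.0004  0.1613  0.0013] [0.0006 0.0014 0.0001] t 3.05
```

Call:
arm_command:
  commands: [0,0.16,0,0,0,0,0,0.16,0,0,0,0,0,0.16,0,0,0,0,0,0.16,0,0,0,0,0,0.16,0,0,0,0,0,0.16,0,0,0,0,0,0.16,0,0,0,0]

```text
clock: 3.75
tool_pos: [0.6405, 0.0967, 0.2109]
orientation: [[-1.0, 0.002, 0.001], [0.002, 1.0, 0.0], [-0.001, 0.0, -1.0]]
wrist_force: [-0.1, -0.6, 0.6]
width: 0.0642
```

```bash
python3 -c "
from h import *
shot('wrist','w4')
s=robot.read_state();print(s['tool_pos'],s['width'],s['joint_vel'])"
```

```text
[0.64054863 0.09670316 0.21089637] 0.0641493681520641 [-0.00072136  0.00193707 -0.00147861  0.0028645   0.00088938  0.00287602]
```

View pics/w3.png

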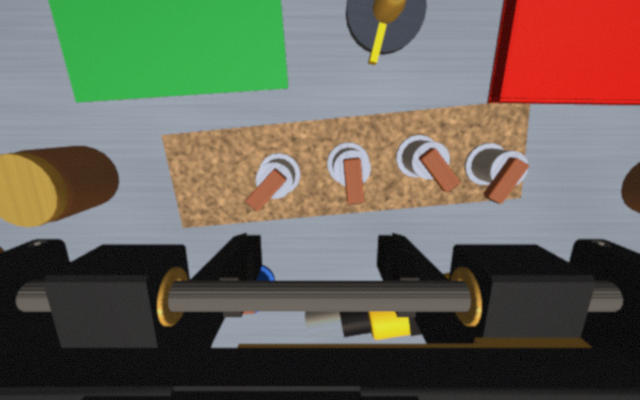

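View pics/w4.png

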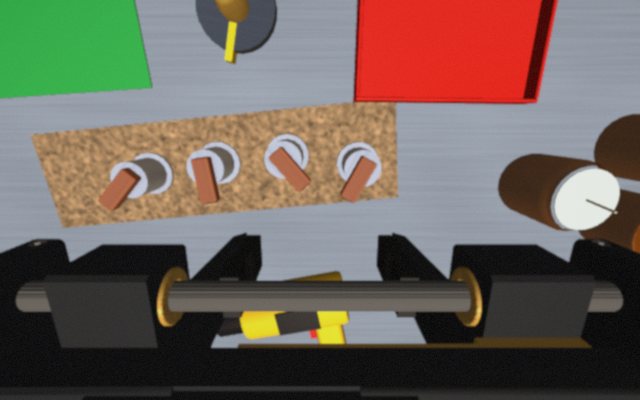

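View pics/w2.png

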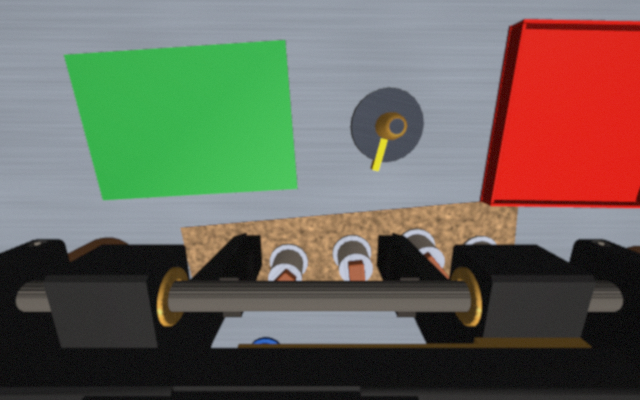

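```bash
cat > meas.py <<'E'
from h import *
from scipy.optimize import least_squares
def copper(p):
    H=hsv(p);return (H[...,0]>=5)&(H[...,0]<=14)&(H[...,1]>110)&(H[...,2]>80)&(p[...,0]<215)
def spouts(p,reg=None):
    m=copper(p)
    if reg is not None:
        k=np.zeros_like(m);k[reg[1]:reg[3],reg[0]:reg[2]]=1;m&=k
    m=cv2.morphologyEx(m.astype(np.uint8),cv2.MORPH_OPEN,np.ones((3,3)))
    return [cv2.minAreaRect(np.argwhere(b[2])[:,::-1].astype(np.float32)) for b in blobs(m,200)]
def circ(X,r):
    f=lambda c:np.hypot(X[:,0]-c[0],X[:,1]-c[1])-r
    best=None
    s=least_squares(f,X.mean(0)[:2],loss='soft_l1',f_scale=.0007);return s.x,np.abs(s.fun)
def order(r):
    b=cv2.boxPoints(r);e=[(b[i]+b[(i+1)%4])/2 for i in range(4)]
    l=[np.linalg.norm(b[i]-b[(i+1)%4]) for i in range(4)]
    i=int(np.argmin(l[:2]));a,c=e[i],e[i+2]   # mid of short ends
    return a,c
E
python3 - <<'E'
from meas import *
L={}
for fn in ['w3','w4']:
    P,p,d=load(fn);r=[x for x in spouts(p,(100,90,540,232))];r.sort(key=lambda x:-x[0][0]);L[fn]=(P,r)
    for x in r: print(fn,np.round(x[0],1),np.round(x[1],1))
for a,b in zip(L['w3'][1],L['w4'][1]):
    c,e=tri(L['w3'][0],a[0],L['w4'][0],b[0])
    out=[]
    for P,r in ((L['w3'][0],a),(L['w4'][0],b)):
        e1,e2=order(r)
        if e1[1]<e2[1]:e1,e2=e2,e1
        M=onplane(P,e1,c[2])[0];B=onplane(P,e2,c[2])[0];u=(M-B)/np.linalg.norm(M-B)
        out.append(np.r_[np.degrees(np.arctan2(u[1],u[0])),np.linalg.norm(M-B),(M-.036*u)[:2]])
    print('centre',c.round(4),'gap',round(e,4),np.round(out,4).tolist())
# rims
for fn in ['w3','w4']:
    P,p,d=load(fn);H=hsv(p)
    m=((H[...,1]<45)|copper(p)).astype(np.uint8)
    k=np.zeros_like(m)
    for rr in L[fn][1]:
        g,_=(cv2.boxPoints(rr).mean(0),0)
        m2=np.zeros_like(m);cv2.circle(m2,(int(g[0]),int(g[1]-12)),46,1,-1)
        q=(H[...,1]<45)&(H[...,2]>165)&(m2>0)
        pts=np.argwhere(q)[:,::-1]
        X=onplane(P,pts,.008)
        # hull edge of the bright rim
        hull=cv2.convexHull(pts.astype(np.int32))[:,0]
        Xh=onplane(P,hull,.008);c,f=circ(Xh,.026);print(fn,'rim',c.round(4),np.round(np.median(f),4),len(hull))
# gauge
G={}
for fn in ['w1','w2']:
    P,p,d=load(fn);H=hsv(p)
    y=(H[...,0]>24)&(H[...,0]<34)&(H[...,1]>150)&(H[...,2]>120);k=np.zeros_like(y);k[60:230,150:480]=1
    yb=max(blobs(y&k,20),key=lambda b:b[0][4]);ym=cv2.minAreaRect(np.argwhere(yb[2])[:,::-1].astype(np.float32))
    dk=(H[...,2]<95)&(k>0);dk[205:]=0
    db=max(blobs(dk,200),key=lambda b:b[0][4]);h=cv2.convexHull(np.argwhere(db[2])[:,::-1].astype(np.int32))
    el=cv2.fitEllipse(h);X=onplane(P,h[:,0],.015);c,f=circ(X,.042)
    a,b=order(ym);  
    if a[1]<b[1]:a,b=b,a
    G[fn]=(P,el[0],a,ym[0]);print(fn,'base',el,c.round(4),np.median(f),'mark',a,onplane(P,a,.015).round(4),b,onplane(P,b,.015).round(4))
print('base tri',tri(G['w1'][0],G['w1'][1],G['w2'][0],G['w2'][1]),'mark tri',tri(G['w1'][0],G['w1'][2],G['w2'][0],G['w2'][2]))
for fn in ['w1','w2']:
    P,p,d=load(fn);cv2.imwrite(f'pics/{fn}g.png',cv2.resize(p[80:180,180:440],None,fx=3,fy=3,interpolation=2)[:,:,::-1])
E
```

```text
w3 [507.7 181.6] [17.7 49.4]
w3 [440.1 170.4] [45.5 21.7]
w3 [353.7 181.3] [45.3 18.9]
w3 [265.  190.2] [18.9 45. ]
w4 [357.2 180.3] [19.6 46.6]
w4 [289.8 170.1] [46.7 19.3]
w4 [205.7 180.5] [45.9 21.9]
w4 [118.4 189.7] [23.4 45.4]
centre [0.6307 0.1373 0.0612] gap 0.0003 [[-27.2803, 0.0485, 0.6208, 0.1425], [-27.2341, 0.0486, 0.6206, 0.1424]]
centre [0.6199 0.0668 0.0573] gap 0.0006 [[39.3953, 0.0506, 0.6117, 0.0603], [42.7637, 0.0485, 0.6118, 0.0591]]
centre [ 0.6315 -0.0234  0.0555] gap 0.0001 [[6.917, 0.0493, 0.6208, -0.0247], [3.3067, 0.0491, 0.6205, -0.024]]
centre [ 0.6414 -0.1186  0.0549] gap 0.0 [[-41.5362, 0.0504, 0.6337, -0.1118], [-42.6102, 0.0543, 0.6352, -0.113]]
w3 rim [0.6362 0.1698] 0.0291 33
w3 rim [0.6108 0.0602] 0.0008 23
w3 rim [ 0.6197 -0.0239] 0.0007 15
w3 rim [ 0.6334 -0.1102] 0.0011 22
w4 rim [0.6473 0.163 ] 0.0223 31
w4 rim [0.6117 0.0575] 0.001 26
w4 rim [ 0.6191 -0.0263] 0.0007 17
w4 rim [ 0.6326 -0.1203] 0.0056 20
w1 base ((246.1246337890625, 126.35095977783203), (59.246028900146484, 67.91203308105469), 0.21767140924930573) [0.4549 0.0106] 0.0011650472821660915 mark [232.67694 170.08463] [[ 0.5058 -0.0009  0.015 ]] [236.49234 139.56155] [[0.4701 0.0064 0.015 ]]
w2 base ((386.3668518066406, 124.36486053466797), (69.35964965820312, 74.17105865478516), 40.770660400390625) [0.4558 0.0082] 0.0013193764473018454 mark [374.36212 169.4334 ] [[ 0.5058 -0.0025  0.015 ]] [384.23828 138.394  ] [[0.4695 0.0071 0.015 ]]
base tri (array([ 0.45458667,  0.01340918, -0.00603367]), np.float64(0.0016875007592945786)) mark tri (array([ 0.50630122, -0.00182469,  0.01177189]), np.float64(6.374863536922335e-05))
```

View pics/w1g.png

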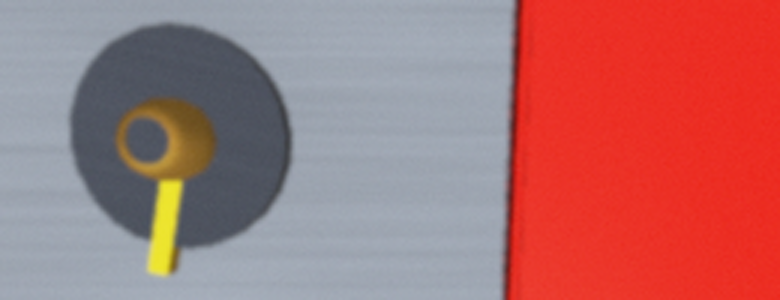

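View pics/w2g.png

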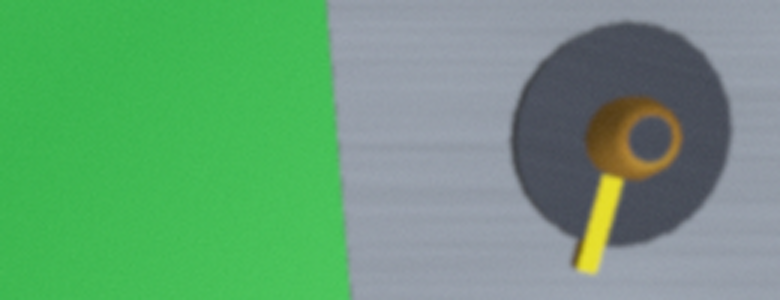

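Run:
```python
from meas import *
G=[]
for fn,(u,v) in (('w1',(230,127)),('w2',(397,126))):
    P,p,d=load(fn);H=hsv(p)
    br=(H[...,0]>10)&(H[...,0]<23)&(H[...,1]>110)
    k=np.zeros(br.shape,np.uint8);cv2.circle(k,(u,v),9,1,-1)
    m=(~br)&(k>0)&(H[...,1]<100)
    b=[x for x in blobs(m,15) if x[2][v,u]]
    print(fn,b[0][0],b[0][1]);G.append((P,b[0][1]))
print(tri(G[0][0],G[0][1],G[1][0],G[1][1]),onplane(G[0][0],G[0][1],.055),onplane(G[1][0],G[1][1],.055))
# scene/top cross-check
for c in [(149,140)]: pass
T,S=[load(x)[0] for x in ('top0','scene0')]
X=tri(T,(326.5,272),S,(342.5,163));print('top/scene pin',X)
print(proj(T,[[.457,.011,.055],[.62,.1425,.06],[.506,-.0015,.015]]),proj(S,[[.457,.011,.055]]))
```

```text
w1 [222 119  14  15 172] [228.5755814  126.20348837]
w2 [389 118  15  16 180] [396.33333333 125.79444444]
(array([0.45493267, 0.01004475, 0.053432  ]), np.float64(0.00020442844869946472)) [[0.45481884 0.01051969 0.055     ]] [[0.45502516 0.00963291 0.055     ]]
top/scene pin (array([0.45724069, 0.00868809, 0.04601709]), np.float64(0.0015249655305263623))
[[325.74887561 272.18514743]
 [269.53826375 204.32279421]
 [330.79030904 251.08600546]] [[343.65115103 161.16990313]]
```

```bash
python3 -c "
from h import *
go([.6207,.1425,.10],np.radians(152.7))"
```

```text
from [0.6405 0.0967 0.2109] row [0.0201 0.0457 0.1109] [0.0007 0.0011 0.4743] t 3.8
```

Call:
arm_command:
  commands: [0.02,0.046,0.11,0.001,0.001,0.474,0.02,0.046,0.11,0.001,0.001,0.474,0.02,0.046,0.11,0.001,0.001,0.474,0.02,0.046,0.11,0.001,0.001,0.474,0.02,0.046,0.11,0.001,0.001,0.474,0.02,0.046,0.11,0.001,0.001,0.474,0.02,0.046,0.11,0.001,0.001,0.474,0.02,0.046,0.11,0.001,0.001,0.474]

```text
clock: 4.6
tool_pos: [0.6216, 0.1442, 0.1024]
orientation: [[-0.89, 0.456, 0.003], [0.456, 0.89, 0.0], [-0.002, 0.001, -1.0]]
wrist_force: [0.4, 0.1, 0.4]
width: 0.0639
```

```bash
python3 -c "
from h import *
shot('wrist','w5')
go([.6207,.1425,.015],np.radians(152.7))"
```

```text
from [0.6213 0.1443 0.1021] row [-0.0001 -0.002   0.0871] [0.001  0.0017 0.0029] t 4.65
```

View pics/w5.png

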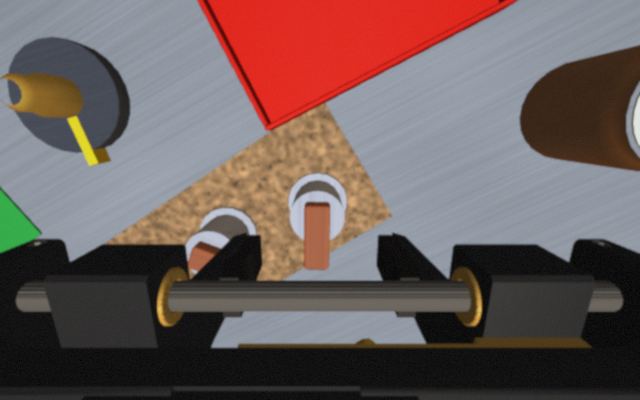

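```bash
python3 -c "
from h import *
P,p,d=load('w5')
u=np.array([np.cos(np.radians(-27)),np.sin(np.radians(-27))])
X=onplane(P,[(318,173)],.008)[0];print(X,X[:2]+.026*u)
X=onplane(P,[(317,269)],.062)[0];print(X,X[:2]-.036*u)"
```

```text
[0.59740214 0.1564815  0.008     ] [0.62056831 0.14467775]
[0.65086546 0.12830078 0.062     ] [0.61878922 0.14464444]
```

Call:
arm_command:
  commands: [0.001,-0.001,0.03,0.001,0.002,0.003,0.001,-0.001,0.055,0.001,0.002,0.003,0.001,-0.001,0.075,0.001,0.002,0.003,0.001,-0.001,0.087,0.001,0.002,0.003,0.001,-0.001,0.087,0.001,0.002,0.003,0.001,-0.001,0.087,0.001,0.002,0.003]

```text
clock: 5.25
tool_pos: [0.6197, 0.1443, 0.0146]
orientation: [[-0.889, 0.459, -0.001], [0.459, 0.889, 0.0], [0.001, -0.001, -1.0]]
wrist_force: [0.4, 0.0, -0.3]
width: 0.0638
```

Call:
arm_command:
  commands: [0,0,0,0,0,0,0,0,0,0,0,0,0,0,0,0,0,0,0,0,0,0,0,0,0,0,0,0,0,0,0,0,0,0,0,0,0,0,0,0,0,0]
  fingers: 255

```text
clock: 5.95
tool_pos: [0.6197, 0.1443, 0.0148]
orientation: [[-0.889, 0.459, -0.001], [0.459, 0.889, -0.0], [0.001, -0.001, -1.0]]
wrist_force: [-1.4, -0.2, 6.9]
width: 0.0396
```

```bash
python3 -c "
from h import *
go([.6207,.1425,.11],np.radians(167))
go([.455,.01,.11],np.radians(167))"
```

```text
from [0.6197 0.1443 0.0148] row [-0.0016 -0.0012 -0.0952] [-0.0004 -0.001  -0.2498] t 5.95
from [0.6197 0.1443 0.0148] row [ 0.0848 -0.195  -0.095 ] [-0.0004 -0.001  -0.2498] t 5.95
```

Call:
arm_command:
  commands: [0,0,-0.03,0,0,0,0,0,-0.07,0,0,0,0,0,-0.095,0,0,0,0.0201,-0.045,-0.095,0,0,-0.08,0.04,-0.09,-0.095,0,0,-0.16,0.06,-0.135,-0.095,0,0,-0.25,0.085,-0.195,-0.095,0,-0.001,-0.25,0.085,-0.195,-0.095,0,-0.001,-0.25,0.085,-0.195,-0.095,0,-0.001,-0.25,0.085,-0.195,-0.095,0,-0.001,-0.25,0.085,-0.195,-0.095,0,-0.001,-0.25]

```text
clock: 7.05
tool_pos: [0.4558, 0.0105, 0.1096]
orientation: [[-0.975, 0.224, 0.0], [0.224, 0.975, -0.0], [-0.0, -0.0, -1.0]]
wrist_force: [0.1, -1.0, -1.3]
width: 0.0396
```

```bash
python3 -c "
from h import *
shot('wrist','w6');shot('scene','s6')
go([.455,.01,.0285],np.radians(167))"
```

```text
from [0.4554 0.0107 0.1093] row [ 0.0001 -0.0007  0.0808] [-0.0004 -0.0008  0.0013] t 7.15
```

View pics/w6.png

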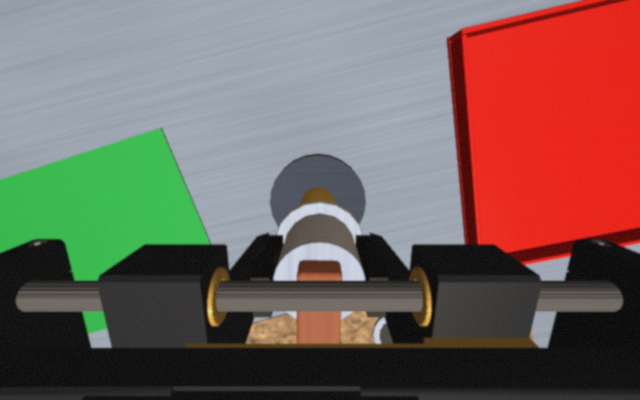

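```bash
python3 -c "
from h import *
P,p,d=load('w6');s=robot.read_state();M=s['orientation'];t=s['tool_pos']
for px,z in (((319,204),t[2]-.0128),((319,204),t[2]-.0068),((319,261),t[2]-.0128+.060)):
  X=onplane(P,[px],z)[0];print(M.T@(X-t))
print(p[195:215,319])
"
```

```text
[0.02233589 0.00046601 0.01281745]
[0.02401668 0.00046281 0.00681878]
[ 0.01681476  0.00041455 -0.0471869 ]
[[109  80  31]
 [111  82  32]
 [111  81  33]
 [113  83  37]
 [115  89  45]
 [108  88  62]
 [117 108  96]
 [146 144 143]
 [184 186 195]
 [204 209 220]
 [210 216 227]
 [208 215 226]
 [210 215 227]
 [208 214 227]
 [209 215 228]
 [210 215 228]
 [204 208 223]
 [187 192 207]
 [149 149 158]
 [106 102  99]]
```

```bash
python3 -c "
from h import *
P,p,d=load('w6');s=robot.read_state();M=s['orientation'];t=s['tool_pos']
print(p[148:160,318,0])
for px,z in (((319,202),t[2]-.0068),((319,202),t[2]-.0128),((318.5,153.5),.015),((274,190),.015),((362,190),.015)):
  X=onplane(P,[px],z)[0];print(M.T@(X-t))
S=load('s6')[1];cv2.imwrite('pics/s6c.png',cv2.resize(S[100:240,240:420],None,fx=4,fy=4,interpolation=2)[:,:,::-1])
"
```

```text
[157 157 155 158 147 117  74  62  73  78  79  80]
[0.02516168 0.00046381 0.00681968]
[0.02352593 0.00046705 0.01281839]
[0.04300279 0.00013263 0.09432052]
[ 0.01201664 -0.03808369  0.09430988]
[0.01194315 0.03741146 0.09428256]
```

View pics/s6c.png

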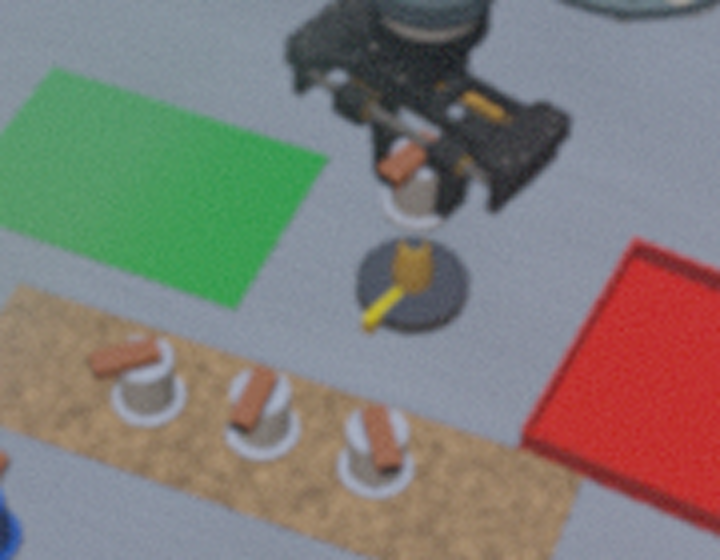

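Call:
arm_command:
  commands: [0.002,-0.0005,0.02,0,0,0,0.002,-0.0005,0.035,0,0,0,0.002,-0.0005,0.042,0,0,0,0.002,-0.0005,0.047,0,0,0,0.002,-0.0005,0.052,0,0,0,0.002,-0.0005,0.055,0,0,0,0.002,-0.0005,0.055,0,0,0,0.002,-0.0005,0.055,0,0,0]

```text
clock: 7.95
tool_pos: [0.4525, 0.01, 0.0545]
orientation: [[-0.974, 0.225, -0.001], [0.225, 0.974, -0.0], [0.001, -0.001, -1.0]]
wrist_force: [0.0, -0.8, -1.3]
width: 0.0396
```

Call:
arm_command:
  commands: [0,0,0.002,0,0,0,0,0,0.004,0,0,0,0,0,0.005,0,0,0,0,0,0.006,0,0,0,0,0,0.006,0,0,0]

```text
clock: 8.45
tool_pos: [0.4522, 0.01, 0.0481]
orientation: [[-0.974, 0.225, -0.001], [0.225, 0.974, -0.0], [0.001, -0.001, -1.0]]
wrist_force: [-0.5, 0.1, -1.2]
width: 0.0394
```

Call:
arm_command:
  commands: [0,0,0.001,0,0,0,0,0,0.001,0,0,0]

```text
clock: 8.65
tool_pos: [0.4523, 0.01, 0.0472]
orientation: [[-0.974, 0.225, -0.001], [0.225, 0.974, -0.0], [0.001, -0.001, -1.0]]
wrist_force: [-0.1, 0.0, -1.1]
width: 0.0396
```

Call:
arm_command:
  commands: [0,0,0.001,0,0,0,0,0,0.002,0,0,0]

```text
clock: 8.85
tool_pos: [0.4528, 0.0099, 0.0455]
orientation: [[-0.974, 0.225, -0.0], [0.225, 0.974, -0.001], [0.0, -0.001, -1.0]]
wrist_force: [1.2, -0.5, -0.2]
width: 0.0391
```

Call:
arm_command:
  commands: [0,0,0.001,0,0,0,0,0,0.002,0,0,0]

```text
clock: 9.05
tool_pos: [0.4529, 0.0098, 0.0435]
orientation: [[-0.974, 0.225, 0.0], [0.225, 0.974, -0.001], [-0.0, -0.001, -1.0]]
wrist_force: [2.5, -0.6, -0.3]
width: 0.0396
```

Call:
arm_command:
  commands: [0,0,0.001,0,0,0,0,0,0.002,0,0,0]

```text
clock: 9.25
tool_pos: [0.4529, 0.0098, 0.0415]
orientation: [[-0.974, 0.225, 0.0], [0.225, 0.974, -0.001], [-0.0, -0.001, -1.0]]
wrist_force: [3.0, -1.3, 0.6]
width: 0.0394
```

Call:
arm_command:
  commands: [-0.001,0,0.003,0,0,0,-0.001,0,0.006,0,0,0,-0.001,0,0.009,0,0,0,-0.001,0,0.011,0,0,0,-0.001,0,0.012,0,0,0,-0.001,0,0.012,0,0,0]

```text
clock: 9.85
tool_pos: [0.4533, 0.0098, 0.0291]
orientation: [[-0.974, 0.225, -0.001], [0.225, 0.974, -0.0], [0.001, -0.001, -1.0]]
wrist_force: [4.0, -1.4, -1.2]
width: 0.0392
```

Call:
arm_command:
  commands: [0,0,0.001,0,0,0,0,0,0.001,0,0,0]

```text
clock: 10.05
tool_pos: [0.4533, 0.0098, 0.0283]
orientation: [[-0.974, 0.225, -0.001], [0.225, 0.974, -0.0], [0.001, -0.001, -1.0]]
wrist_force: [3.6, -1.0, 0.5]
width: 0.0397
```

Near home. Open to 64 mm and check.

Call:
arm_command:
  commands: [0,0,0,0,0,0,0,0,0,0,0,0,0,0,0,0,0,0,0,0,0,0,0,0,0,0,0,0,0,0,0,0,0,0,0,0,0,0,0,0,0,0]
  fingers: 70

```text
clock: 10.75
tool_pos: [0.4531, 0.0098, 0.0282]
orientation: [[-0.974, 0.225, -0.001], [0.225, 0.974, -0.0], [0.001, -0.001, -1.0]]
wrist_force: [-1.1, 0.3, 0.6]
width: 0.064
```

```bash
python3 -c "
from h import *
P,p,d=shot('wrist','w7');P,S,d=shot('scene','s7')
cv2.imwrite('pics/s7c.png',cv2.resize(S[100:240,240:420],None,fx=4,fy=4,interpolation=2)[:,:,::-1])
print(robot.read_state()['clock'])
"
```

```text
10.85
```

View pics/w7.png

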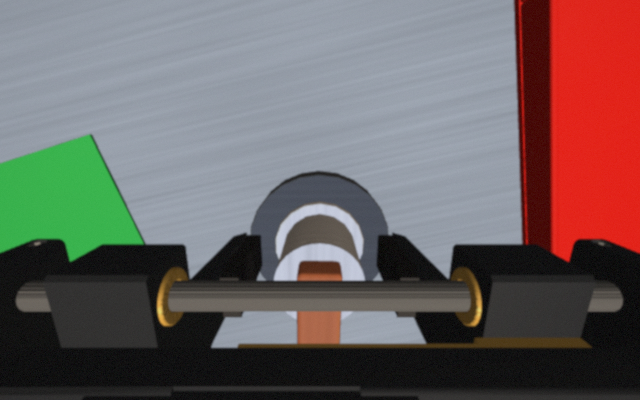

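View pics/s7c.png

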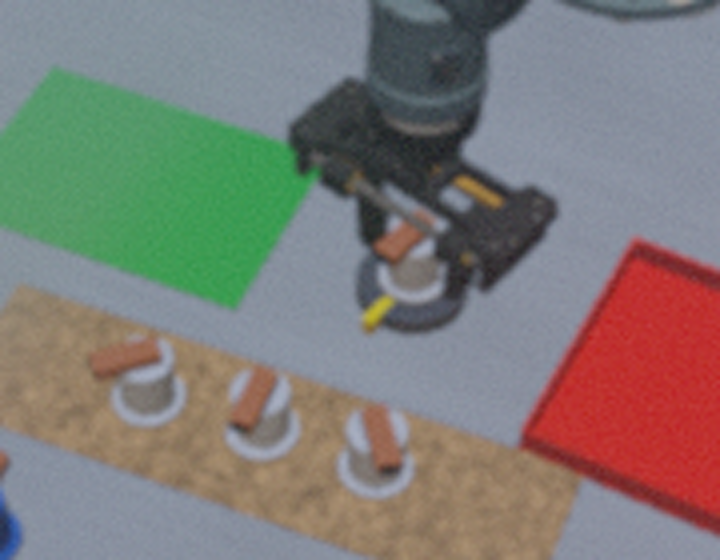

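Call:
arm_command:
  commands: [0,0,0,0,0,0,0,0,0,0,0,0,0,0,0,0,0,0,0,0,0,0,0,0,0,0,0,0,0,0,0,0,0,0,0,0,0,0,-0.01,0,0,0,0,0,-0.03,0,0,0,0,0,-0.05,0,0,0,0,0,-0.08,0,0,0,0,0,-0.08,0,0,0,0,0,-0.08,0,0,0]
  fingers: 255

```text
clock: 12.05
tool_pos: [0.4535, 0.0098, 0.1088]
orientation: [[-0.974, 0.225, 0.0], [0.225, 0.974, -0.001], [-0.0, -0.001, -1.0]]
wrist_force: [-0.9, -0.7, -2.1]
width: 0.0394
```

```bash
python3 -c "
from h import *
go([.41,-.29,.108],np.radians(180))
go([.41,-.29,.016],np.radians(180))
"
```

```text
from [0.4535 0.0098 0.1088] row [-0.025  -0.3019  0.001 ] [-6.000e-04  2.000e-04 -2.267e-01] t 12.05
from [0.4535 0.0098 0.1088] row [-0.025  -0.3018  0.093 ] [-6.000e-04  2.000e-04 -2.267e-01] t 12.05
```

Call:
arm_command:
  commands: [-0.025,-0.302,0,-0.001,0,-0.227,-0.025,-0.302,0,-0.001,0,-0.227,-0.025,-0.302,0,-0.001,0,-0.227,-0.025,-0.302,0,-0.001,0,-0.227,-0.025,-0.302,0,-0.001,0,-0.227,-0.025,-0.302,0,-0.001,0,-0.227,-0.025,-0.302,0,-0.001,0,-0.227,-0.025,-0.302,0,-0.001,0,-0.227,-0.025,-0.302,0.03,-0.001,0,-0.227,-0.025,-0.302,0.055,-0.001,0,-0.227,-0.025,-0.302,0.075,-0.001,0,-0.227,-0.025,-0.302,0.085,-0.001,0,-0.227,-0.025,-0.302,0.09,-0.001,0,-0.227,-0.025,-0.302,0.092,-0.001,0,-0.227,-0.025,-0.302,0.092,-0.001,0,-0.227]

```text
clock: 13.55
tool_pos: [0.41, -0.29, 0.0168]
orientation: [[-1.0, -0.001, -0.001], [-0.001, 1.0, 0.0], [0.001, 0.0, -1.0]]
wrist_force: [0.0, -0.2, -0.7]
width: 0.0396
```

Release at 1–2 mm above, wait, then rise.

Call:
arm_command:
  commands: [0,0,0.001,0,0,0,0,0,0.001,0,0,0,0,0,0.001,0,0,0,0,0,0.001,0,0,0,0,0,0.001,0,0,0,0,0,0.001,0,0,0,0,0,-0.03,0,0,0,0,0,-0.06,0,0,0,0,0,-0.1,0,0,0,0,0,-0.12,0,0,0,0,0,-0.12,0,0,0]
  fingers: 70

```text
clock: 14.65
tool_pos: [0.4114, -0.292, 0.1397]
orientation: [[-1.0, -0.0, 0.003], [-0.0, 1.0, -0.004], [-0.003, -0.004, -1.0]]
wrist_force: [-1.0, -1.2, 0.0]
width: 0.0641
```

```bash
python3 -c "
from h import *
P,p,d=shot('top','t8');P,S,d=shot('scene','s8')
cv2.imwrite('pics/8.png',np.hstack([cv2.resize(p[170:320,230:500],None,fx=1.45,fy=1.45,interpolation=2),cv2.resize(S[100:260,200:440],(391,217),interpolation=2)])[:,:,::-1])
go([.61,.02,.14],np.pi)
"
```

```text
Traceback (most recent call last):
ValueError: all the input array dimensions except for the concatenation axis must match exactly, but along dimension 0, the array at index 0 has size 218 and the array at index 1 has size 217
```

```bash
cat >> h.py <<'E'
def ov(a,b,fn):
    p=load(a)[1];S=load(b)[1]
    cv2.imwrite(f'pics/{fn}.png',np.hstack([cv2.resize(p[150:330,180:500],(420,236),interpolation=2),cv2.resize(S[100:260,200:440],(354,236),interpolation=2)])[:,:,::-1])
E
python3 -c "
from h import *
ov('t8','s8','o8')
go([.61,.02,.16],np.pi)
"
```

```text
from [ 0.4096 -0.2901  0.136 ] row [-0.2004  0.31   -0.024 ] [ 0.0006 -0.0011  0.0002] t 14.75
```

View pics/o8.png

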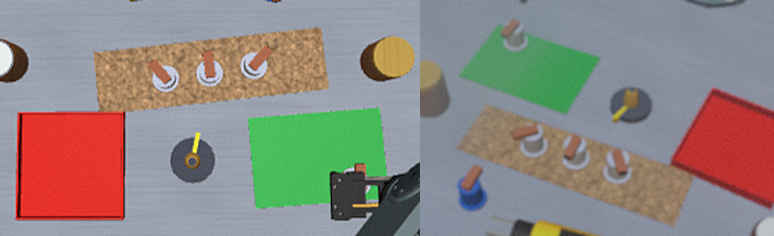

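```bash
python3 -c "
from h import *
go([.611,.0595,.14],np.radians(221))
"
```

```text
from [ 0.4096 -0.2901  0.136 ] row [-0.2014  0.3495 -0.004 ] [ 0.0009 -0.0008 -0.7154] t 14.75
```

Call:
arm_command:
  commands: [-0.201,0.349,-0.004,0.001,-0.001,-0.715,-0.201,0.349,-0.004,0.001,-0.001,-0.715,-0.201,0.349,-0.004,0.001,-0.001,-0.715,-0.201,0.349,-0.004,0.001,-0.001,-0.715,-0.201,0.349,-0.004,0.001,-0.001,-0.715,-0.201,0.349,-0.004,0.001,-0.001,-0.715,-0.201,0.349,-0.004,0.001,-0.001,-0.715,-0.201,0.349,-0.004,0.001,-0.001,-0.715,-0.201,0.349,-0.004,0.001,-0.001,-0.715,-0.201,0.349,-0.004,0.001,-0.001,-0.715,-0.201,0.349,-0.004,0.001,-0.001,-0.715,-0.201,0.349,-0.004,0.001,-0.001,-0.715]

```text
clock: 15.95
tool_pos: [0.6098, 0.0575, 0.1395]
orientation: [[-0.756, -0.654, -0.002], [-0.654, 0.756, 0.0], [0.001, 0.001, -1.0]]
wrist_force: [-0.6, -1.1, 0.1]
width: 0.0638
```

```bash
cat >> meas.py <<'E'
# nozzle seen from above by the aligned wrist camera: spout rectangle near column 319, height zt of its top
def check(fn,zt=.062,zr=.008,reg=(230,120,410,282)):
    P,p,d=load(fn);s=robot.read_state();M=np.array(s['orientation']);t=np.array(s['tool_pos'])
    rs=[r for r in spouts(p,reg)];r=min(rs,key=lambda r:abs(r[0][0]-319))
    a,b=order(r)
    if a[1]<b[1]:a,b=b,a
    A,B=onplane(P,[a,b],zt);u=A-B;L=np.linalg.norm(u);u/=L
    print('spout px',np.round(a,1),np.round(b,1),'dir',np.degrees(np.arctan2(u[1],u[0])).round(1),'len',L.round(4),'axis from mouth',(A-.036*u).round(4),'from back',(B+.0125*u).round(4),'lateral tool y',(M.T@(A-t))[1].round(4),(M.T@(B-t))[1].round(4))
    H=hsv(p);c=int(round(b[0]));col=p[:int(b[1]),c,2].astype(int);v=[i for i in range(100,int(b[1])-5) if col[i]<150 and col[i+2]>165]
    if v: 
        X=onplane(P,[(b[0],v[0]+1.5)],zr)[0];print('rim row',v,'centre',(X+.026*u).round(4),'tool',s['tool_pos'].round(4))
E
python3 -c "
from meas import *
shot('wrist','w9');check('w9')
go([.611,.0595,.14],np.radians(221))
"
```

```text
spout px [319. 251.] [319. 195.] dir 40.9 len 0.0487 axis from mouth [0.6101 0.0582 0.062 ] from back [0.6099 0.058  0.062 ] lateral tool y 0.0005 0.0005
rim row [168, 182, 183] centre [0.6108 0.0589 0.008 ] tool [0.61   0.0574 0.1399]
from [0.61   0.0574 0.1399] row [-0.0021  0.0009 -0.0001] [ 0.0007 -0.0007 -0.0025] t 16.0
```

View pics/w9.png

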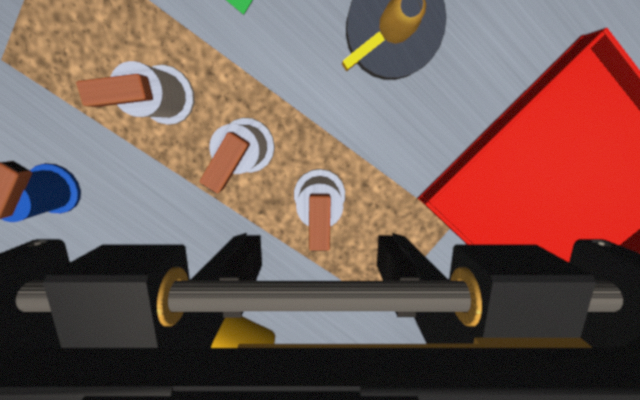

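Call:
arm_command:
  commands: [-0.001,0.0005,0.03,0,0,0,-0.001,0.0005,0.06,0,0,0,-0.001,0.0005,0.085,0,0,0,-0.001,0.0005,0.105,0,0,0,-0.001,0.0005,0.118,0,0,0,-0.001,0.0005,0.125,0,0,0,-0.001,0.0005,0.125,0,0,0,-0.001,0.0005,0.125,0,0,0]

```text
clock: 16.8
tool_pos: [0.6118, 0.0596, 0.0163]
orientation: [[-0.755, -0.655, 0.002], [-0.655, 0.755, -0.0], [-0.001, -0.001, -1.0]]
wrist_force: [0.0, -0.2, 0.4]
width: 0.0638
```

Call:
arm_command:
  commands: [0,0,0,0,0,0,0,0,0,0,0,0,0,0,0,0,0,0,0,0,0,0,0,0,0,0,0,0,0,0,0,0,0,0,0,0,0,0,-0.03,0,0,0,0,0,-0.07,0,0,0,0,0,-0.095,0,0,0,0,0,-0.095,0,0,0]
  fingers: 255

```text
clock: 17.8
tool_pos: [0.6138, 0.0597, 0.1143]
orientation: [[-0.755, -0.656, 0.007], [-0.656, 0.755, -0.001], [-0.005, -0.005, -1.0]]
wrist_force: [0.9, -0.7, -1.3]
width: 0.0395
```

```bash
python3 -c "
from h import *
go([.455,.01,.11],np.radians(167))
"
```

```text
from [0.6138 0.0597 0.1143] row [0.1525 0.0666 0.0032] [-0.0023  0.0071  0.9422] t 17.8
```

Call:
arm_command:
  commands: [0.151,0.066,0.003,-0.002,0.006,0.942,0.151,0.066,0.003,-0.002,0.006,0.942,0.151,0.066,0.003,-0.002,0.006,0.942,0.151,0.066,0.003,-0.002,0.006,0.942,0.151,0.066,0.003,-0.002,0.006,0.942,0.151,0.066,0.003,-0.002,0.006,0.942,0.151,0.066,0.003,-0.002,0.006,0.942,0.151,0.066,0.003,-0.002,0.006,0.942,0.151,0.066,0.003,-0.002,0.006,0.942,0.151,0.066,0.003,-0.002,0.006,0.942]

```text
clock: 18.8
tool_pos: [0.4534, 0.0108, 0.1067]
orientation: [[-0.975, 0.224, -0.007], [0.224, 0.975, 0.001], [0.007, -0.001, -1.0]]
wrist_force: [0.0, -0.1, -1.2]
width: 0.0394
```

```bash
cat >> meas.py <<'E'
def held(fn,below):
    P,p,d=load(fn);s=robot.read_state();M=np.array(s['orientation']);t=np.array(s['tool_pos'])
    col=p[:,319].astype(int)
    rows=[i for i in range(100,230) if col[i,2]-col[i-2,2]>30]
    base=[i for i in range(100,230) if col[i,0]-col[i-3,0]<-50]
    print('rows',rows,base)
    if rows: print('nozzle x',(M.T@(onplane(P,[(319,rows[-1]-.5)],t[2]-below)[0]-t))[0]-.026)
    if base: print('base x',(M.T@(onplane(P,[(319,base[0])],.015)[0]-t))[0]-.042)
E
python3 -c "
from meas import *
shot('wrist','w10');held('w10',.0143);held('w6',.0128)
go([.4565,.0097,.055],np.radians(167))
"
```

```text
rows [196, 197, 198, 199, 200] [158, 159, 208, 209, 210, 211]
nozzle x -0.000700783741198762
base x -0.0017120467172164894
rows [201, 202, 203, 204, 205] [154, 155, 213, 214, 215, 216]
nozzle x -0.006542025843618453
base x -0.0017933105250372422
from [0.4535 0.0108 0.1069] row [-0.0035 -0.0004  0.0519] [-0.0008 -0.0069  0.001 ] t 18.85
```

View pics/w10.png

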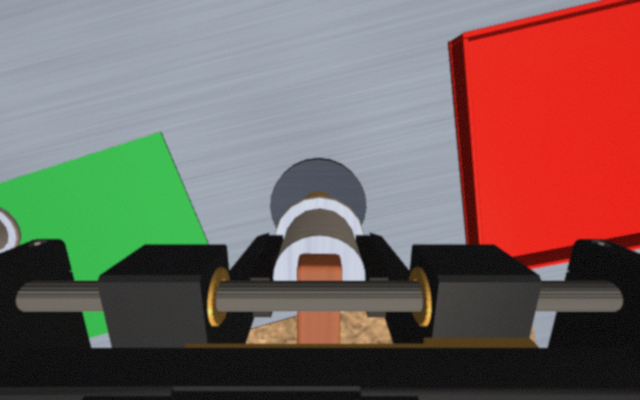

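Call:
arm_command:
  commands: [-0.003,-0.0005,0.02,-0.001,-0.007,0.001,-0.003,-0.0005,0.035,-0.001,-0.007,0.001,-0.003,-0.0005,0.042,-0.001,-0.007,0.001,-0.003,-0.0005,0.047,-0.001,-0.007,0.001,-0.003,-0.0005,0.052,-0.001,-0.007,0.001,-0.003,-0.0005,0.052,-0.001,-0.007,0.001,-0.003,-0.0005,0.052,-0.001,-0.007,0.001]

```text
clock: 19.55
tool_pos: [0.4566, 0.0095, 0.0557]
orientation: [[-0.974, 0.226, 0.002], [0.226, 0.974, -0.0], [-0.002, 0.0, -1.0]]
wrist_force: [0.0, -0.5, -1.6]
width: 0.0395
```

Call:
arm_command:
  commands: [0,0,0.002,0,0,0,0,0,0.003,0,0,0,0,0,0.004,0,0,0]

```text
clock: 19.85
tool_pos: [0.4565, 0.0095, 0.0514]
orientation: [[-0.974, 0.226, 0.001], [0.226, 0.974, -0.0], [-0.001, 0.0, -1.0]]
wrist_force: [0.2, 0.3, -1.0]
width: 0.0395
```

Call:
arm_command:
  commands: [0,0,0.001,0,0,0,0,0,0.002,0,0,0]

```text
clock: 20.05
tool_pos: [0.4563, 0.0096, 0.0493]
orientation: [[-0.974, 0.226, 0.001], [0.226, 0.974, -0.0], [-0.001, 0.0, -1.0]]
wrist_force: [0.4, -0.1, -1.4]
width: 0.0392
```

Call:
arm_command:
  commands: [0,0,0.001,0,0,0,0,0,0.002,0,0,0]

```text
clock: 20.25
tool_pos: [0.4564, 0.0096, 0.0473]
orientation: [[-0.974, 0.226, 0.001], [0.226, 0.974, -0.0], [-0.001, 0.0, -1.0]]
wrist_force: [-0.4, -0.0, -2.1]
width: 0.0393
```

Call:
arm_command:
  commands: [0,0,0.003,0,0,0,0,0,0.006,0,0,0,0,0,0.009,0,0,0,0,0,0.012,0,0,0,0,0,0.015,0,0,0,0,0,0.017,0,0,0,0,0,0.017,0,0,0]

```text
clock: 20.95
tool_pos: [0.4562, 0.0096, 0.03]
orientation: [[-0.974, 0.226, 0.001], [0.226, 0.974, 0.0], [-0.001, 0.0, -1.0]]
wrist_force: [-0.1, 0.1, -1.5]
width: 0.0395
```

Call:
arm_command:
  commands: [0,0,0.001,0,0,0,0,0,0.001,0,0,0]

```text
clock: 21.15
tool_pos: [0.4563, 0.0096, 0.0293]
orientation: [[-0.974, 0.226, 0.001], [0.226, 0.974, 0.0], [-0.001, 0.0, -1.0]]
wrist_force: [0.8, -0.3, -1.1]
width: 0.0396
```

Call:
arm_command:
  commands: [0,0,0,0,0,0,0,0,0,0,0,0,0,0,0,0,0,0,0,0,0,0,0,0,0,0,0,0,0,0,0,0,0,0,0,0,0,0,0,0,0,0,0,0,0,0,0,0]
  fingers: 70

```text
clock: 21.95
tool_pos: [0.4564, 0.0096, 0.0293]
orientation: [[-0.974, 0.226, 0.001], [0.226, 0.974, -0.0], [-0.001, 0.0, -1.0]]
wrist_force: [-0.8, 0.3, 0.1]
width: 0.064
```

```bash
python3 -c "
from h import *
shot('top','t11');shot('scene','s11');ov('t11','s11','o11');shot('wrist','w11')
S=load('s11')[1];cv2.imwrite('pics/s11c.png',cv2.resize(S[130:200,300:400],None,fx=6,fy=6,interpolation=2)[:,:,::-1])
"
```

```text
(no output)
```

View pics/o11.png

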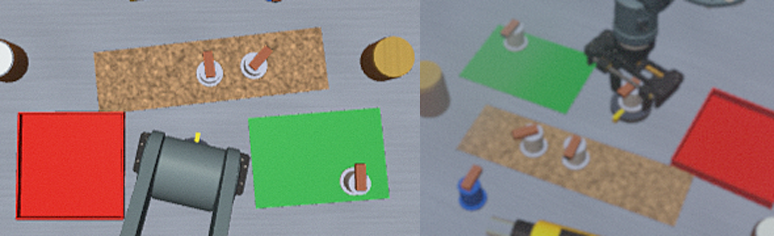

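View pics/w11.png

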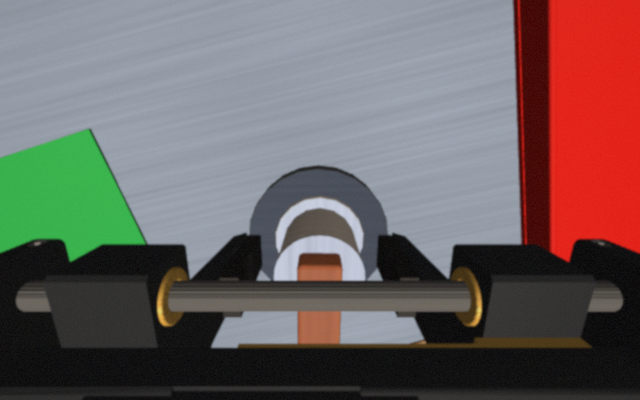

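View pics/s11c.png

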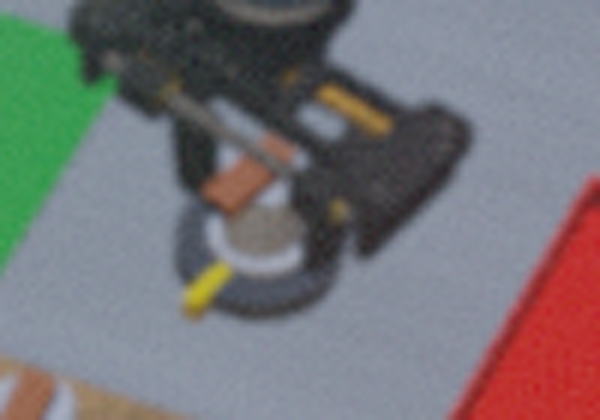

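Call:
arm_command:
  commands: [0,0,0,0,0,0,0,0,0,0,0,0,0,0,0,0,0,0,0,0,0,0,0,0,0,0,0,0,0,0,0,0,0,0,0,0,0,0,-0.01,0,0,0,0,0,-0.03,0,0,0,0,0,-0.05,0,0,0,0,0,-0.08,0,0,0,0,0,-0.08,0,0,0,0,0,-0.08,0,0,0]
  fingers: 255

```text
clock: 23.3
tool_pos: [0.4565, 0.0095, 0.1099]
orientation: [[-0.974, 0.226, 0.002], [0.226, 0.974, -0.0], [-0.003, 0.0, -1.0]]
wrist_force: [-0.5, 1.1, -1.8]
width: 0.0397
```

```bash
python3 -c "
from h import *
go([.50,-.285,.11],np.radians(180))
go([.50,-.285,.018],np.radians(180))
"
```

```text
from [0.4565 0.0095 0.1099] row [-1.088e-01 -2.771e-01  1.000e-04] [-1.000e-04  2.500e-03 -2.277e-01] t 23.3
from [0.4565 0.0095 0.1099] row [-0.1086 -0.2771  0.0921] [-1.000e-04  2.500e-03 -2.277e-01] t 23.3
```

Call:
arm_command:
  commands: [-0.109,-0.277,0,0,0.002,-0.228,-0.109,-0.277,0,0,0.002,-0.228,-0.109,-0.277,0,0,0.002,-0.228,-0.109,-0.277,0,0,0.002,-0.228,-0.109,-0.277,0,0,0.002,-0.228,-0.109,-0.277,0,0,0.002,-0.228,-0.109,-0.277,0,0,0.002,-0.228,-0.109,-0.277,0,0,0.002,-0.228,-0.109,-0.277,0.03,0,0.002,-0.228,-0.109,-0.277,0.055,0,0.002,-0.228,-0.109,-0.277,0.075,0,0.002,-0.228,-0.109,-0.277,0.085,0,0.002,-0.228,-0.109,-0.277,0.091,0,0.002,-0.228,-0.109,-0.277,0.091,0,0.002,-0.228,-0.109,-0.277,0.091,0,0.002,-0.228]

```text
clock: 24.8
tool_pos: [0.5005, -0.2849, 0.0192]
orientation: [[-1.0, -0.001, -0.0], [-0.001, 1.0, -0.0], [0.0, -0.0, -1.0]]
wrist_force: [0.3, 0.2, -1.0]
width: 0.0398
```

Call:
arm_command:
  commands: [0,0,0.002,0,0,0,0,0,0.002,0,0,0]

```text
clock: 25.0
tool_pos: [0.5003, -0.2852, 0.017]
orientation: [[-1.0, -0.0, -0.0], [-0.0, 1.0, -0.001], [0.0, -0.001, -1.0]]
wrist_force: [-0.9, -0.2, -1.6]
width: 0.0396
```

Call:
arm_command:
  commands: [0,0,0,0,0,0,0,0,0,0,0,0,0,0,0,0,0,0,0,0,0,0,0,0,0,0,0,0,0,0,0,0,0,0,0,0,0,0,-0.03,0,0,0,0,0,-0.06,0,0,0,0,0,-0.1,0,0,0,0,0,-0.12,0,0,0,0,0,-0.12,0,0,0]
  fingers: 70

```text
clock: 26.1
tool_pos: [0.5021, -0.2866, 0.1402]
orientation: [[-1.0, -0.0, 0.004], [-0.0, 1.0, -0.004], [-0.004, -0.004, -1.0]]
wrist_force: [0.2, -0.7, 0.3]
width: 0.0637
```

```bash
python3 -c "
from h import *
shot('top','t12');shot('scene','s12');ov('t12','s12','o12')
go([.6196,-.025,.14],np.radians(185))
"
```

```text
from [ 0.5    -0.2848  0.1361] row [-0.1197  0.2598 -0.004 ] [ 0.0002 -0.0009 -0.0871] t 26.2
```

View pics/o12.png

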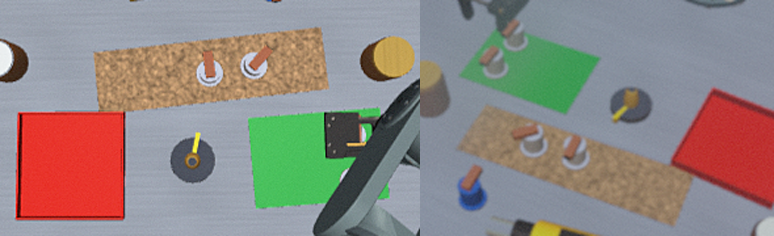

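Both nozzles stand on the board; 3 and 4 still in their places. On to nozzle 3.

Call:
arm_command:
  commands: [-0.12,0.26,-0.004,0,-0.001,-0.087,-0.12,0.26,-0.004,0,-0.001,-0.087,-0.12,0.26,-0.004,0,-0.001,-0.087,-0.12,0.26,-0.004,0,-0.001,-0.087,-0.12,0.26,-0.004,0,-0.001,-0.087,-0.12,0.26,-0.004,0,-0.001,-0.087,-0.12,0.26,-0.004,0,-0.001,-0.087,-0.12,0.26,-0.004,0,-0.001,-0.087,-0.12,0.26,-0.004,0,-0.001,-0.087,-0.12,0.26,-0.004,0,-0.001,-0.087]

```text
clock: 27.2
tool_pos: [0.6193, -0.0263, 0.1395]
orientation: [[-0.996, -0.085, -0.001], [-0.085, 0.996, 0.0], [0.001, 0.001, -1.0]]
wrist_force: [-0.2, -0.6, -0.3]
width: 0.064
```

```bash
python3 -c "
from meas import *
shot('wrist','w13');check('w13')
"
```

```text
spout px [320.5 249. ] [320.5 193. ] dir 5.0 len 0.0485 axis from mouth [ 0.6178 -0.0246  0.062 ] from back [ 0.6178 -0.0246  0.062 ] lateral tool y 0.0018 0.0018
rim row [167, 168, 181, 182] centre [ 0.6196 -0.0241  0.008 ] tool [ 0.6195 -0.0263  0.1399]
```

View pics/w13.png

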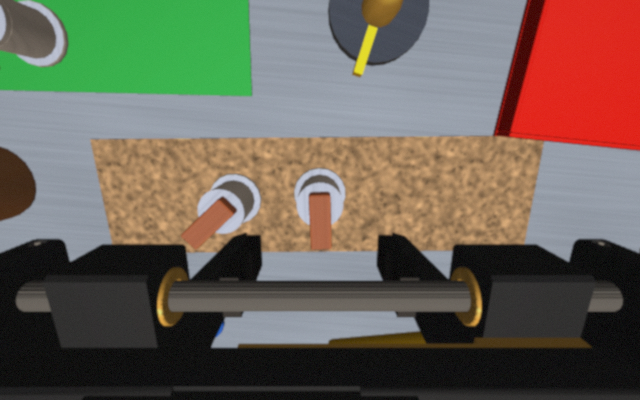

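Call:
arm_command:
  commands: [0.001,0.0015,0.03,0,0,0,0.001,0.0015,0.06,0,0,0,0.001,0.0015,0.085,0,0,0,0.001,0.0015,0.105,0,0,0,0.001,0.0015,0.118,0,0,0,0.001,0.0015,0.125,0,0,0,0.001,0.0015,0.125,0,0,0,0.001,0.0015,0.125,0,0,0]

```text
clock: 28.05
tool_pos: [0.6196, -0.0239, 0.0162]
orientation: [[-0.996, -0.087, 0.001], [-0.087, 0.996, -0.0], [-0.001, -0.0, -1.0]]
wrist_force: [0.1, -0.0, -0.6]
width: 0.0644
```

Call:
arm_command:
  commands: [0,0,0,0,0,0,0,0,0,0,0,0,0,0,0,0,0,0,0,0,0,0,0,0,0,0,0,0,0,0,0,0,0,0,0,0,0,0,-0.03,0,0,0,0,0,-0.07,0,0,0,0,0,-0.095,0,0,0,0,0,-0.095,0,0,0,0,0,-0.095,0,0,0,0,0,-0.095,0,0,0]
  fingers: 255

```text
clock: 29.25
tool_pos: [0.6173, -0.023, 0.1079]
orientation: [[-0.996, -0.087, -0.004], [-0.087, 0.996, 0.001], [0.004, 0.002, -1.0]]
wrist_force: [-0.7, 1.0, -2.6]
width: 0.0395
```

```bash
python3 -c "
from h import *
go([.4555,.01,.11],np.radians(167))
"
```

```text
from [ 0.6173 -0.023   0.1079] row [ 0.1583  0.047  -0.0014] [ 0.001  -0.0039  0.3141] t 29.25
```

Call:
arm_command:
  commands: [0.157,0.047,-0.001,0.001,-0.004,0.314,0.157,0.047,-0.001,0.001,-0.004,0.314,0.157,0.047,-0.001,0.001,-0.004,0.314,0.157,0.047,-0.001,0.001,-0.004,0.314,0.157,0.047,-0.001,0.001,-0.004,0.314,0.157,0.047,-0.001,0.001,-0.004,0.314,0.157,0.047,-0.001,0.001,-0.004,0.314]

```text
clock: 29.95
tool_pos: [0.4597, 0.0092, 0.1112]
orientation: [[-0.974, 0.225, 0.004], [0.225, 0.974, -0.001], [-0.005, -0.0, -1.0]]
wrist_force: [0.1, 0.7, -1.9]
width: 0.0394
```

```bash
python3 -c "
from meas import *
shot('wrist','w14');held('w14',.0142)
go([.4558,.0097,.055],np.radians(167))
"
```

```text
rows [198, 199, 200, 201, 202] [149, 150, 211, 212, 213]
nozzle x -0.0019969695104652477
base x 0.005066481762623393
from [0.4596 0.0093 0.1113] row [ 0.0041 -0.0004  0.0563] [-0.0001  0.0045 -0.0002] t 30.0
```

View pics/w14.png

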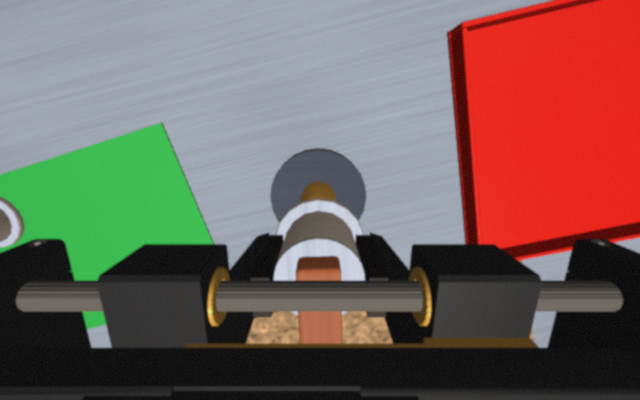

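Call:
arm_command:
  commands: [0.004,0,0.02,0,0.004,0,0.004,0,0.035,0,0.004,0,0.004,0,0.045,0,0.004,0,0.004,0,0.05,0,0.004,0,0.004,0,0.054,0,0.004,0,0.004,0,0.056,0,0.004,0,0.004,0,0.056,0,0.004,0]

```text
clock: 30.7
tool_pos: [0.455, 0.0105, 0.0554]
orientation: [[-0.974, 0.225, 0.0], [0.225, 0.974, -0.0], [-0.0, -0.0, -1.0]]
wrist_force: [0.0, 0.8, -1.8]
width: 0.0392
```

Call:
arm_command:
  commands: [0,0,0.001,0,0,0,0,0,0.003,0,0,0,0,0,0.003,0,0,0]

```text
clock: 31.0
tool_pos: [0.455, 0.0104, 0.0524]
orientation: [[-0.974, 0.225, 0.001], [0.225, 0.974, -0.0], [-0.001, -0.0, -1.0]]
wrist_force: [-0.3, -0.3, -1.4]
width: 0.0396
```

Call:
arm_command:
  commands: [0,0,0.001,0,0,0,0,0,0.001,0,0,0]

```text
clock: 31.2
tool_pos: [0.4551, 0.0103, 0.0515]
orientation: [[-0.974, 0.225, 0.001], [0.225, 0.974, -0.0], [-0.001, -0.0, -1.0]]
wrist_force: [1.1, -0.2, -0.3]
width: 0.0391
```

Call:
arm_command:
  commands: [0,0,0.001,0,0,0,0,0,0.001,0,0,0]

```text
clock: 31.4
tool_pos: [0.4553, 0.0101, 0.0506]
orientation: [[-0.974, 0.225, 0.001], [0.225, 0.974, -0.001], [-0.001, -0.001, -1.0]]
wrist_force: [2.2, -3.5, 1.0]
width: 0.0394
```

Call:
arm_command:
  commands: [0,0,0.0005,0,0,0,0,0,0.0005,0,0,0]

```text
clock: 31.6
tool_pos: [0.4554, 0.0101, 0.0502]
orientation: [[-0.974, 0.225, 0.001], [0.225, 0.974, -0.001], [-0.001, -0.001, -1.0]]
wrist_force: [0.8, -3.4, 3.5]
width: 0.0396
```

Call:
arm_command:
  commands: [0,-0.0005,0.0005,0,0,0,0,-0.0005,0.0005,0,0,0]

```text
clock: 31.8
tool_pos: [0.4553, 0.0098, 0.0497]
orientation: [[-0.974, 0.225, 0.001], [0.225, 0.974, -0.001], [-0.001, -0.0, -1.0]]
wrist_force: [1.7, -4.3, 3.3]
width: 0.0396
```

Call:
arm_command:
  commands: [0,0,0.0005,0,0,0,0,0,0.0005,0,0,0]

```text
clock: 32.0
tool_pos: [0.4553, 0.0097, 0.0493]
orientation: [[-0.974, 0.225, 0.001], [0.225, 0.974, -0.001], [-0.002, -0.0, -1.0]]
wrist_force: [1.0, -3.0, 5.4]
width: 0.0393
```

Call:
arm_command:
  commands: [0,0,0,0,0,0,0,0,0,0,0,0,0,0,0,0,0,0,0,0,0,0,0,0,0,0,0,0,0,0,0,0,0,0,0,0,0,0,0,0,0,0]
  fingers: 90

```text
clock: 32.7
tool_pos: [0.4546, 0.0101, 0.0488]
orientation: [[-0.974, 0.225, -0.0], [0.225, 0.974, -0.0], [0.0, -0.0, -1.0]]
wrist_force: [0.8, 0.4, 0.7]
width: 0.057
```

```bash
python3 -c "
from h import *
shot('scene','s15');shot('wrist','w15')
S=load('s15')[1];cv2.imwrite('pics/s15c.png',cv2.resize(S[130:200,300:400],None,fx=6,fy=6,interpolation=2)[:,:,::-1])
"
```

```text
(no output)
```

View pics/s15c.png

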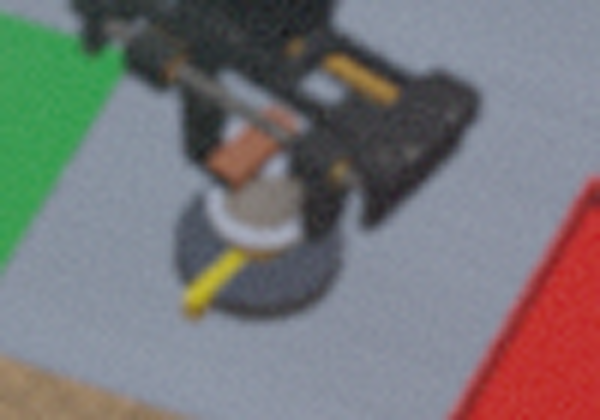

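View pics/w15.png

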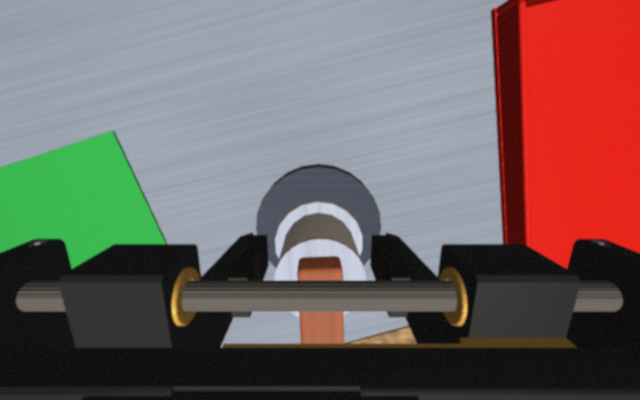

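Call:
arm_command:
  commands: [0,0,0,0,0,0,0,0,0,0,0,0,0,0,0,0,0,0,0,0,0,0,0,0,0,0,0,0,0,0,0,0,0,0,0,0,0,0,0.001,0,0,0,0,0,0.001,0,0,0]
  fingers: 255

```text
clock: 33.6
tool_pos: [0.4551, 0.0099, 0.0485]
orientation: [[-0.974, 0.225, 0.001], [0.225, 0.974, -0.0], [-0.001, -0.0, -1.0]]
wrist_force: [-1.8, 0.5, 7.4]
width: 0.0395
```

Call:
arm_command:
  commands: [0,0,0.0005,0,0,0,0,0,0.001,0,0,0]

```text
clock: 33.8
tool_pos: [0.4554, 0.0098, 0.0481]
orientation: [[-0.974, 0.225, 0.001], [0.225, 0.974, -0.0], [-0.001, -0.0, -1.0]]
wrist_force: [-4.8, 0.6, 18.0]
width: 0.0395
```

Call:
arm_command:
  commands: [0,0,-0.004,0,0,0,0,0,-0.01,0,0,0,0,0,-0.03,0,0,0,0,0,-0.06,0,0,0,0,0,-0.06,0,0,0,0,0,-0.06,0,0,0,0,0,-0.06,0,0,0]

```text
clock: 34.5
tool_pos: [0.4537, 0.0102, 0.1057]
orientation: [[-0.974, 0.225, -0.002], [0.225, 0.974, 0.0], [0.002, -0.0, -1.0]]
wrist_force: [0.2, -0.3, -1.4]
width: 0.0395
```

```bash
python3 -c "
from h import *
go([.41,.24,.11],np.radians(180))
go([.41,.24,.0215],np.radians(180))
"
```

```text
from [0.4537 0.0102 0.1057] row [ 0.0943  0.214  -0.0041] [ 2.000e-04 -1.900e-03 -2.268e-01] t 34.5
from [0.4537 0.0102 0.1057] row [0.0941 0.214  0.0844] [ 2.000e-04 -1.900e-03 -2.268e-01] t 34.5
```

Call:
arm_command:
  commands: [0.094,0.214,-0.004,0,-0.002,-0.227,0.094,0.214,-0.004,0,-0.002,-0.227,0.094,0.214,-0.004,0,-0.002,-0.227,0.094,0.214,-0.004,0,-0.002,-0.227,0.094,0.214,-0.004,0,-0.002,-0.227,0.094,0.214,-0.004,0,-0.002,-0.227,0.094,0.214,-0.004,0,-0.002,-0.227,0.094,0.214,0.03,0,-0.002,-0.227,0.094,0.214,0.05,0,-0.002,-0.227,0.094,0.214,0.065,0,-0.002,-0.227,0.094,0.214,0.075,0,-0.002,-0.227,0.094,0.214,0.082,0,-0.002,-0.227,0.094,0.214,0.084,0,-0.002,-0.227,0.094,0.214,0.084,0,-0.002,-0.227]

```text
clock: 35.9
tool_pos: [0.4114, 0.2394, 0.0229]
orientation: [[-1.0, 0.0, 0.002], [0.0, 1.0, -0.0], [-0.002, -0.0, -1.0]]
wrist_force: [-0.5, -0.7, -1.3]
width: 0.0394
```

Call:
arm_command:
  commands: [0,0,0.003,0,0,0,0,0,0.003,0,0,0,0,0,0.003,0,0,0]

```text
clock: 36.2
tool_pos: [0.4114, 0.2398, 0.0201]
orientation: [[-1.0, -0.0, 0.003], [-0.0, 1.0, -0.0], [-0.003, -0.0, -1.0]]
wrist_force: [0.7, -0.0, -1.7]
width: 0.0395
```

Call:
arm_command:
  commands: [0,0,0,0,0,0,0,0,0,0,0,0,0,0,0,0,0,0,0,0,0,0,0,0,0,0,0,0,0,0,0,0,0,0,0,0,0,0,-0.03,0,0,0,0,0,-0.06,0,0,0,0,0,-0.1,0,0,0,0,0,-0.12,0,0,0,0,0,-0.12,0,0,0]
  fingers: 75

```text
clock: 37.3
tool_pos: [0.4132, 0.2404, 0.143]
orientation: [[-1.0, -0.0, 0.009], [-0.0, 1.0, 0.002], [-0.009, 0.002, -1.0]]
wrist_force: [0.6, -0.4, 0.1]
width: 0.0621
```

```bash
python3 -c "
from h import *
shot('top','t16');shot('scene','s16');ov('t16','s16','o16')
go([.6335,-.112,.14],np.radians(138))
"
```

```text
from [0.4108 0.2396 0.1395] row [-2.227e-01 -3.517e-01  1.000e-04] [6.000e-04 2.300e-03 7.332e-01] t 37.4
```

View pics/o16.png

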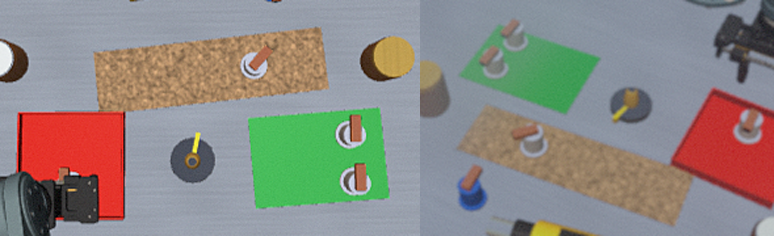

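Call:
arm_command:
  commands: [-0.223,-0.352,0,0.001,0.002,0.733,-0.223,-0.352,0,0.001,0.002,0.733,-0.223,-0.352,0,0.001,0.002,0.733,-0.223,-0.352,0,0.001,0.002,0.733,-0.223,-0.352,0,0.001,0.002,0.733,-0.223,-0.352,0,0.001,0.002,0.733,-0.223,-0.352,0,0.001,0.002,0.733,-0.223,-0.352,0,0.001,0.002,0.733,-0.223,-0.352,0,0.001,0.002,0.733,-0.223,-0.352,0,0.001,0.002,0.733,-0.223,-0.352,0,0.001,0.002,0.733,-0.223,-0.352,0,0.001,0.002,0.733,-0.223,-0.352,0,0.001,0.002,0.733]

```text
clock: 38.7
tool_pos: [0.6333, -0.1107, 0.14]
orientation: [[-0.744, 0.668, -0.001], [0.668, 0.744, -0.0], [0.001, -0.001, -1.0]]
wrist_force: [-1.0, 1.0, -0.6]
width: 0.0618
```

```bash
python3 -c "
from meas import *
shot('wrist','w17');check('w17')
"
```

```text
spout px [318. 248.] [318. 192.] dir -42.0 len 0.0485 axis from mouth [ 0.6312 -0.1092  0.062 ] from back [ 0.6312 -0.1092  0.062 ] lateral tool y -0.0003 -0.0003
rim row [165, 166, 179, 180] centre [ 0.6316 -0.1099  0.008 ] tool [ 0.6335 -0.1108  0.1402]
```

View pics/w17.png

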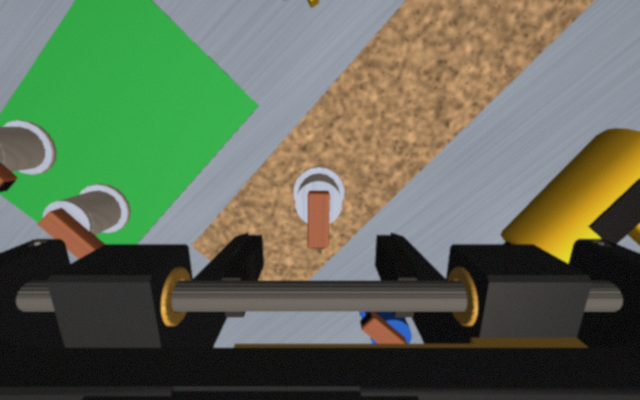

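Call:
arm_command:
  commands: [0.0025,0,0.03,0,0,0,0.0025,0,0.06,0,0,0,0.0025,0,0.085,0,0,0,0.0025,0,0.105,0,0,0,0.0025,0,0.118,0,0,0,0.0025,0,0.125,0,0,0,0.0025,0,0.125,0,0,0,0.0025,0,0.125,0,0,0]

```text
clock: 39.55
tool_pos: [0.6328, -0.1107, 0.0163]
orientation: [[-0.743, 0.669, 0.001], [0.669, 0.743, -0.001], [-0.002, 0.0, -1.0]]
wrist_force: [0.0, 0.4, -0.3]
width: 0.0618
```

Call:
arm_command:
  commands: [0,0,0,0,0,0,0,0,0,0,0,0,0,0,0,0,0,0,0,0,0,0,0,0,0,0,0,0,0,0,0,0,0,0,0,0,0,0,-0.03,0,0,0,0,0,-0.07,0,0,0,0,0,-0.095,0,0,0,0,0,-0.095,0,0,0,0,0,-0.095,0,0,0,0,0,-0.095,0,0,0]
  fingers: 255

```text
clock: 40.75
tool_pos: [0.6306, -0.11, 0.1078]
orientation: [[-0.743, 0.669, -0.004], [0.669, 0.743, 0.001], [0.004, -0.002, -1.0]]
wrist_force: [-0.5, -0.7, -2.2]
width: 0.039
```

```bash
python3 -c "
from h import *
go([.4555,.01,.11],np.radians(167))
"
```

```text
from [ 0.6306 -0.11    0.1078] row [ 0.2104 -0.0279 -0.0014] [-0.001  -0.0039 -0.506 ] t 40.75
```

Call:
arm_command:
  commands: [0.209,-0.028,-0.001,-0.001,-0.004,-0.506,0.209,-0.028,-0.001,-0.001,-0.004,-0.506,0.209,-0.028,-0.001,-0.001,-0.004,-0.506,0.209,-0.028,-0.001,-0.001,-0.004,-0.506,0.209,-0.028,-0.001,-0.001,-0.004,-0.506,0.209,-0.028,-0.001,-0.001,-0.004,-0.506,0.209,-0.028,-0.001,-0.001,-0.004,-0.506,0.209,-0.028,-0.001,-0.001,-0.004,-0.506,0.209,-0.028,-0.001,-0.001,-0.004,-0.506]

```text
clock: 41.65
tool_pos: [0.4592, 0.0075, 0.1113]
orientation: [[-0.974, 0.226, 0.004], [0.226, 0.974, -0.002], [-0.004, -0.001, -1.0]]
wrist_force: [-1.1, -0.2, -2.3]
width: 0.0395
```

```bash
python3 -c "
from meas import *
shot('wrist','w18');held('w18',.0143)
go([.4563,.0097,.055],np.radians(167))
"
```

```text
rows [198, 199, 200, 201, 202] [149, 150, 210, 211, 212, 213]
nozzle x -0.0022980440071815843
base x 0.004802714451967616
from [0.459  0.0077 0.1113] row [0.0033 0.0014 0.0562] [-0.0007  0.0042 -0.001 ] t 41.7
```

View pics/w18.png

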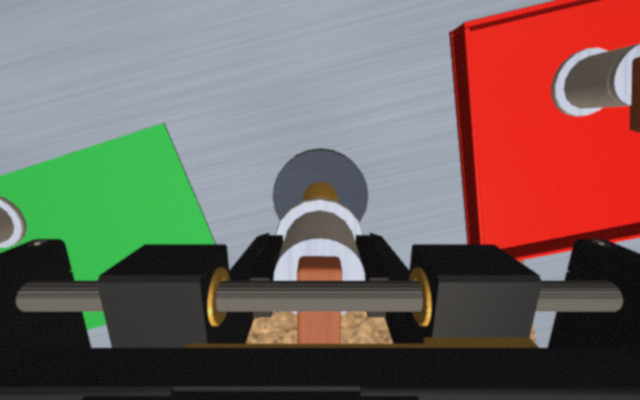

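Call:
arm_command:
  commands: [0.0035,0.002,0.02,-0.001,0.004,-0.001,0.0035,0.002,0.035,-0.001,0.004,-0.001,0.0035,0.002,0.045,-0.001,0.004,-0.001,0.0035,0.002,0.05,-0.001,0.004,-0.001,0.0035,0.002,0.054,-0.001,0.004,-0.001,0.0035,0.002,0.056,-0.001,0.004,-0.001,0.0035,0.002,0.056,-0.001,0.004,-0.001]

```text
clock: 42.4
tool_pos: [0.4556, 0.011, 0.0555]
orientation: [[-0.975, 0.224, 0.0], [0.224, 0.975, 0.0], [-0.0, 0.0, -1.0]]
wrist_force: [-0.2, -0.2, -1.3]
width: 0.0396
```

Call:
arm_command:
  commands: [0,0,0.001,0,0,0,0,0,0.003,0,0,0,0,0,0.003,0,0,0]

```text
clock: 42.7
tool_pos: [0.4553, 0.0111, 0.0523]
orientation: [[-0.975, 0.224, 0.0], [0.224, 0.975, 0.0], [-0.0, 0.0, -1.0]]
wrist_force: [-0.5, 0.0, -2.0]
width: 0.0399
```

Call:
arm_command:
  commands: [0,0,0.001,0,0,0,0,0,0.001,0,0,0]

```text
clock: 42.9
tool_pos: [0.4553, 0.0111, 0.0513]
orientation: [[-0.975, 0.224, 0.0], [0.224, 0.975, 0.0], [-0.0, 0.0, -1.0]]
wrist_force: [0.1, -0.7, -0.9]
width: 0.0395
```

Call:
arm_command:
  commands: [0,0,0.001,0,0,0,0,0,0.001,0,0,0]

```text
clock: 43.1
tool_pos: [0.4553, 0.0111, 0.0502]
orientation: [[-0.975, 0.224, 0.0], [0.224, 0.975, 0.0], [0.0, 0.0, -1.0]]
wrist_force: [-1.0, -0.2, -1.6]
width: 0.0394
```

Call:
arm_command:
  commands: [0,0,0.001,0,0,0,0,0,0.001,0,0,0]

```text
clock: 43.3
tool_pos: [0.4552, 0.0111, 0.0492]
orientation: [[-0.975, 0.224, -0.0], [0.224, 0.975, 0.0], [0.0, 0.0, -1.0]]
wrist_force: [-0.4, -0.5, -0.8]
width: 0.0394
```

Call:
arm_command:
  commands: [0,0,0.001,0,0,0,0,0,0.001,0,0,0]

```text
clock: 43.5
tool_pos: [0.4553, 0.0111, 0.0482]
orientation: [[-0.975, 0.224, 0.0], [0.224, 0.975, 0.0], [0.0, 0.0, -1.0]]
wrist_force: [-0.2, 0.4, -0.6]
width: 0.0393
```

Call:
arm_command:
  commands: [0,0,0.001,0,0,0,0,0,0.002,0,0,0]

```text
clock: 43.7
tool_pos: [0.4557, 0.0108, 0.0465]
orientation: [[-0.975, 0.224, 0.001], [0.224, 0.975, -0.0], [-0.001, 0.0, -1.0]]
wrist_force: [0.1, -1.5, -0.6]
width: 0.0398
```

Call:
arm_command:
  commands: [0,0,0.001,0,0,0,0,0,0.002,0,0,0]

```text
clock: 43.9
tool_pos: [0.4557, 0.0107, 0.0444]
orientation: [[-0.975, 0.224, 0.001], [0.224, 0.975, -0.0], [-0.001, -0.0, -1.0]]
wrist_force: [1.2, -3.3, 0.2]
width: 0.0398
```

It slides past the cone, so it fits. I'll nudge 1 mm to -y to relieve the side force and go home.

Call:
arm_command:
  commands: [0,-0.001,0.003,0,0,0,0,-0.001,0.006,0,0,0,0,-0.001,0.009,0,0,0,0,-0.001,0.012,0,0,0,0,-0.001,0.014,0,0,0,0,-0.001,0.014,0,0,0]

```text
clock: 44.5
tool_pos: [0.4551, 0.0101, 0.03]
orientation: [[-0.975, 0.224, 0.0], [0.224, 0.975, 0.0], [0.0, 0.0, -1.0]]
wrist_force: [1.7, -1.3, -2.3]
width: 0.0399
```

Call:
arm_command:
  commands: [0,0,0.001,0,0,0,0,0,0.001,0,0,0]

```text
clock: 44.7
tool_pos: [0.4551, 0.0101, 0.0293]
orientation: [[-0.975, 0.224, 0.0], [0.224, 0.975, 0.0], [-0.0, 0.0, -1.0]]
wrist_force: [1.3, -0.0, -2.4]
width: 0.0395
```

Call:
arm_command:
  commands: [0,0,0,0,0,0,0,0,0,0,0,0,0,0,0,0,0,0,0,0,0,0,0,0,0,0,0,0,0,0,0,0,0,0,0,0,0,0,0,0,0,0,0,0,0,0,0,0]
  fingers: 70

```text
clock: 45.5
tool_pos: [0.4551, 0.0101, 0.0293]
orientation: [[-0.975, 0.224, 0.0], [0.224, 0.975, 0.0], [-0.0, 0.0, -1.0]]
wrist_force: [0.8, 1.6, -0.2]
width: 0.0641
```

```bash
python3 -c "
from h import *
shot('top','t19');shot('scene','s19');ov('t19','s19','o19');shot('wrist','w19')
S=load('s19')[1];cv2.imwrite('pics/s19c.png',cv2.resize(S[130:200,300:400],None,fx=6,fy=6,interpolation=2)[:,:,::-1])
"
```

```text
(no output)
```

View pics/o19.png

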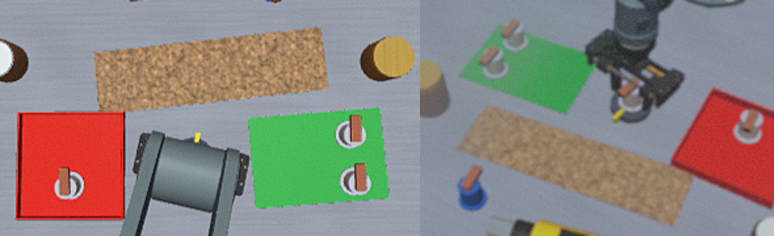

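View pics/s19c.png

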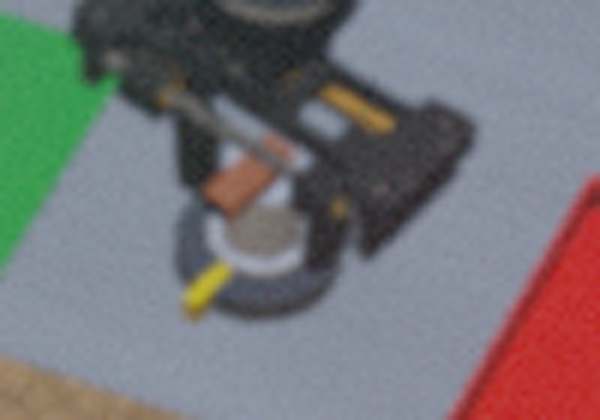

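View pics/w19.png

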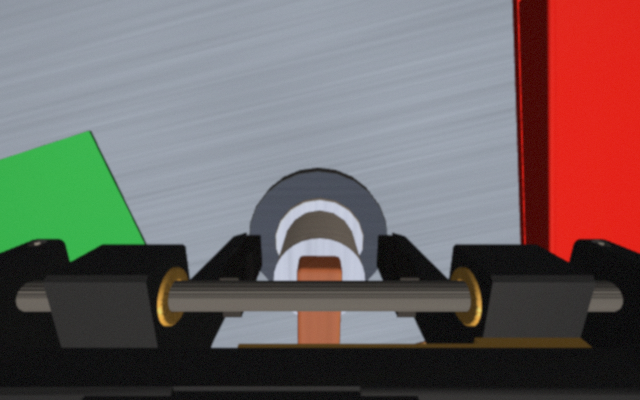

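Call:
arm_command:
  commands: [0,0,0,0,0,0,0,0,0,0,0,0,0,0,0,0,0,0,0,0,0,0,0,0,0,0,0,0,0,0,0,0,0,0,0,0,0,0,-0.01,0,0,0,0,0,-0.03,0,0,0,0,0,-0.05,0,0,0,0,0,-0.08,0,0,0,0,0,-0.08,0,0,0,0,0,-0.08,0,0,0]
  fingers: 255

```text
clock: 46.85
tool_pos: [0.4553, 0.0101, 0.1099]
orientation: [[-0.975, 0.224, 0.002], [0.224, 0.975, 0.0], [-0.002, 0.0, -1.0]]
wrist_force: [-0.6, 0.4, -0.9]
width: 0.0394
```

```bash
python3 -c "
from meas import *
for f in ('top0','t19'):
  for b in blobs(copper(load(f)[1]),25): print(f,b[0],b[1].round())
go([.42,-.165,.11],np.radians(180))
go([.42,-.165,.018],np.radians(180))
"
```

```text
top0 [606  88  34  34 279] [619. 106.]
top0 [ 43  90  33  32 216] [ 63. 108.]
top0 [ 80  90  32  31 212] [100. 108.]
top0 [568  90  35  32 262] [581. 108.]
top0 [126  92  23  28  72] [141. 109.]
top0 [530  95  23  28  71] [537. 112.]
top0 [116 125  33  32 216] [136. 142.]
top0 [ 42 127  33  31 222] [ 63. 143.]
top0 [ 90 128  22  29  75] [105. 145.]
top0 [532 128  34  32 253] [544. 146.]
top0 [570 128  36  31 270] [583. 144.]
top0 [609 128  24  34  91] [616. 147.]
top0 [385 132  10  19 140] [389. 141.]
top0 [ 78 163  33  31 221] [ 99. 179.]
top0 [115 163  33  31 202] [137. 180.]
top0 [ 56 165  18  30  67] [ 67. 181.]
top0 [612 164  28  33 259] [621. 180.]
top0 [534 166  35  32 255] [546. 183.]
top0 [573 166  20  31  79] [578. 183.]
top0 [370 184  18  19 148] [379. 193.]
top0 [334 188  10  21 148] [339. 198.]
top0 [264 190  16  20 153] [271. 199.]
top0 [293 194  17  20 147] [301. 204.]
top0 [ 48 201  25  31 194] [ 64. 216.]
top0 [ 76 201  34  31 229] [ 98. 216.]
top0 [129 201  18  30  61] [141. 217.]
top0 [ 39 204  10  26  33] [ 42. 216.]
t19 [606  88  34  33 295] [618. 106.]
t19 [ 43 
[... 424 characters left out ...]
0  19 140] [389. 141.]
t19 [ 77 163  34  31 225] [ 99. 179.]
t19 [115 163  33  31 225] [136. 179.]
t19 [ 56 165  18  30  68] [ 67. 181.]
t19 [612 164  28  33 262] [621. 180.]
t19 [534 166  35  32 257] [546. 183.]
t19 [573 167  20  30  75] [578. 184.]
t19 [ 39 201  34  31 235] [ 61. 216.]
t19 [ 86 201  24  31 192] [101. 216.]
t19 [129 201  18  30  63] [141. 217.]
t19 [ 77 203   9  26  35] [ 80. 215.]
t19 [447 238   8  20 155] [451. 248.]
t19 [450 275   9  20 157] [454. 285.]
t19 [225 278   8  20 152] [228. 288.]
from [0.4553 0.0101 0.1099] row [-0.0048 -0.1785 -0.0002] [ 0.0003  0.0016 -0.2257] t 46.85
from [0.4553 0.0101 0.1099] row [-0.0046 -0.1786  0.0918] [ 0.0003  0.0016 -0.2257] t 46.85
```

View pics/t19.png

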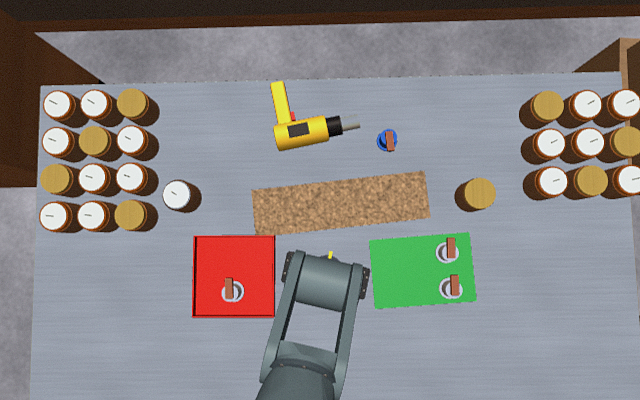

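Call:
arm_command:
  commands: [-0.005,-0.179,0,0,0.002,-0.226,-0.005,-0.179,0,0,0.002,-0.226,-0.005,-0.179,0,0,0.002,-0.226,-0.005,-0.179,0,0,0.002,-0.226,-0.005,-0.179,0,0,0.002,-0.226,-0.005,-0.179,0,0,0.002,-0.226,-0.005,-0.179,0.03,0,0.002,-0.226,-0.005,-0.179,0.055,0,0.002,-0.226,-0.005,-0.179,0.075,0,0.002,-0.226,-0.005,-0.179,0.085,0,0.002,-0.226,-0.005,-0.179,0.091,0,0.002,-0.226,-0.005,-0.179,0.092,0,0.002,-0.226,-0.005,-0.179,0.092,0,0.002,-0.226]

```text
clock: 48.15
tool_pos: [0.4204, -0.1654, 0.0177]
orientation: [[-1.0, -0.001, -0.001], [-0.001, 1.0, 0.0], [0.001, 0.0, -1.0]]
wrist_force: [0.8, -0.1, -1.0]
width: 0.0395
```

Call:
arm_command:
  commands: [0,0,0.001,0,0,0,0,0,0.001,0,0,0]

```text
clock: 48.35
tool_pos: [0.4204, -0.1658, 0.0169]
orientation: [[-1.0, -0.0, -0.001], [-0.0, 1.0, -0.0], [0.001, -0.0, -1.0]]
wrist_force: [-1.0, 0.2, -0.7]
width: 0.0396
```

Release, rise, and clear toward the middle for a final look.

Call:
arm_command:
  commands: [0,0,0,0,0,0,0,0,0,0,0,0,0,0,0,0,0,0,0,0,0,0,0,0,0,0,0,0,0,0,0,0,0,0,0,0,0,0,-0.03,0,0,0,0,0,-0.06,0,0,0,0,0,-0.1,0,0,0,0,0,-0.15,0,0,0,0,0.05,-0.15,0,0,0,0,0.1,-0.15,0,0,0,0,0.16,-0.15,0,0,0,0,0.16,-0.15,0,0,0,0,0.16,-0.15,0,0,0,0,0.16,-0.15,0,0,0]
  fingers: 70

```text
clock: 49.95
tool_pos: [0.4204, -0.0063, 0.1664]
orientation: [[-1.0, -0.001, -0.002], [-0.001, 1.0, -0.0], [0.002, -0.0, -1.0]]
wrist_force: [0.4, -0.7, 1.1]
width: 0.0639
```

```bash
python3 -c "
from h import *
shot('top','t20');shot('scene','s20');ov('t20','s20','o20')
print({k:np.round(v,3) for k,v in robot.read_state().items()})
P=load('t20')[0]
"
```

```text
{'clock': np.float64(50.05), 'q': array([-0.3  , -0.093,  2.048, -0.   ,  1.189, -1.869]), 'joint_vel': array([-0.008, -0.   ,  0.   ,  0.   ,  0.001,  0.004]), 'joint_efforts': array([ 5.4300e-01, -2.6834e+01, -3.1312e+01, -1.4000e-02,  8.9000e-02,
       -1.0000e-02]), 'tool_pos': array([ 0.42 , -0.007,  0.166]), 'orientation': array([[-1.   ,  0.002, -0.002],
       [ 0.002,  1.   ,  0.   ],
       [ 0.002,  0.   , -1.   ]]), 'wrist_force': array([ 0.621, -0.969, -0.199]), 'moment': array([ 0.024,  0.061, -0.03 ]), 'width': np.float64(0.064)}
```

View pics/t20.png

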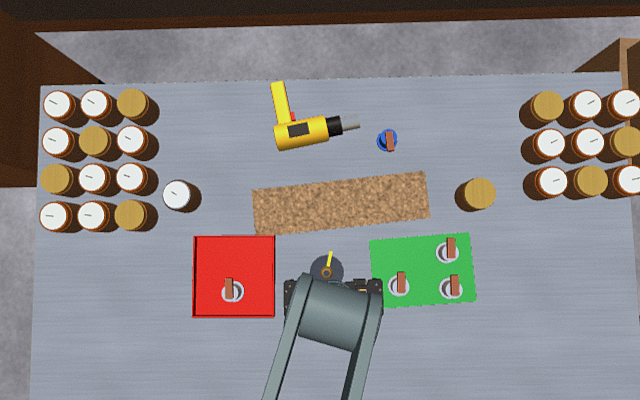

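View pics/s20.png

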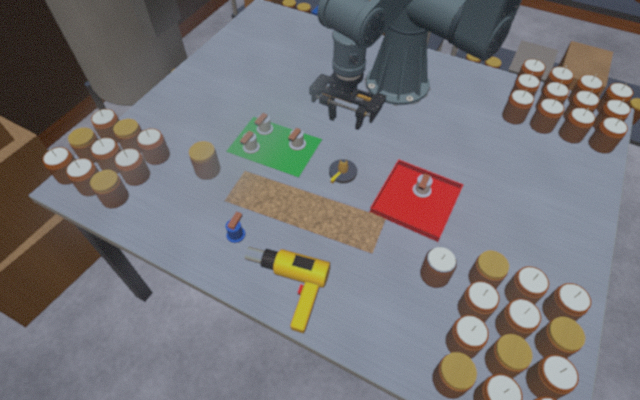

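```bash
python3 -c "
from h import *
print(robot.close_job())"
```

```text
the job is handed in; nothing more can be done
None
```

I tried the four nozzles in the row (places 1 to 4) on the pin from left to right and handed the job in at about 50 s. I got no verdict.

- **Fitting:** nozzles 1, 2 and 4 slid fully home. I let each one go there with its spout in line with the yellow mark, then stood it on the green board.
- **Tight:** nozzle 3 stuck on the cone. I released it there upright, then pressed once more to confirm; the force rose to about 18 N, so I stopped. It now stands in the red tray.
- **Place 5:** it was empty in the first pictures, and no other nozzle turned up in the top view. The task text is unclear on whether place 5 may be empty. I left the blue look-alike alone.

**Last checks:** the final top and scene pictures show three upright nozzles well inside the board and one in the tray. The jars and the hot-air gun have not visibly moved, and the gripper is clear of everything.

**What disagreed:**
- Spout-top heights measured from two wrist views came out at 55–61 mm, against an expected 62 mm.
- Estimates of each held nozzle's offset differed by 1–3 mm. Small sideways nudges on the pin made up for this, with side forces staying within about 5 N.

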